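# Match the mixed-up lids of four turned jars

## Robot

A 6-joint arm with a two-finger parallel gripper is mounted at the origin on the work surface; the furniture and walls round the work are solid. World frame = base frame: x ahead of the robot, y to its left, z up, the work surface at z = 0. Lengths are in m, angles in degrees, forces in N, time in s.
With the tool pointing down it reaches from about 0.35 to 0.875 m from the base axis. Payload 4.2 kg.
Tool frame: the origin (TCP) lies midway between the tips of the shut fingers; the grasp point (between the pads) lies 19 mm behind it (r.pinch_z is the distance from the TCP to the grasp point, in m); z points along the fingers, y is the line along which they close (so a half turn about z gives the same grasp; the last joint's range is limited). The gripper opens to 87 mm and grips with 3 to 60 N. Pads are 19 mm wide; open, the fingers measure 117 mm over their backs; the gripper's body (75 mm by 190 mm) begins 51 mm behind the grasp point.
Start: joints at [-58.35, 22.042, 0.453, 0, -68.411, -14.817], TCP at [0.181, -0.598, 0.223] pointing down, gripper open.
Joint ranges: [-179.83, 179.83], [-69.29, 118.12], [-61.27, 80.66], [-181.25, 117.63], [-171.15, -9.14], [-177.46, 177.46]. Speed limits (degrees/s): [159.86, 159.86, 180, 180, 180, 180].

## Interface

Orientations are given as a 3x3 rotation matrix whose columns are the frame's x, y, z axes.
In Python, from station import r, imaging, models gives the robot as it stands. The module is installed in compiled form; this text tells all that it offers.
- The arm moves only by the tool apply_moves, never from a script. Its argument "moves" is a list of rows, each a list of 2 entries, a list of its own where there are three numbers: the shift along the tool's x, y, z in m, then the turn about the tool's z in degrees. A call has 1 to 5 rows; each row shifts and turns the commanded pose from where the row before left it, along the tool's axes as they then stand; what a row does not reach is not made up. A row lasts 1/12 s, in which the tool goes at most 41.7 mm and 7.16 degrees, less where a joint would pass 70% of its speed; a pose out of reach is approached as far as the arm can. A call is refused whole if a number of a shift passes 0.0417 or a number of a turn 7.16, either way. A call with a gripper value outside its range is refused whole. "hand" is the finger opening in m, from 0 to 0.087, set as the call begins (left out, the last holds). The fingers move at their own pace and stop on an object; the grip force is fixed at half the most. Time passes only in rows, so rows that do not move let the fingers close. It gives the time, the measured TCP pose, the force, the opening and the grip force at its end, in the units of the state.
- r.sense(): the state, without advancing time (a new reading comes with each control period).
- imaging.capture(name): name is "scene" or "top" or "wrist"; returns a dict with "frame" (420x560x3 uint8, blue, green, red), "intrinsics" (3x3 intrinsics, pixels), "dist" ([k1, k2, p1, p2, k3] as OpenCV has them; the pictures are not rectified), "eye" and "orientation" of the camera in the world. Camera axes: x right, y down, z forward; pixel columns grow to the right and rows downward; lengths in m; the calibration is good to about 2 mm. A picture is of the moment at which its call begins. There is no depth.
- r.finish_job(): hands the job in; it is judged then, once.
Trained networks look in a picture, given as the dict that the camera call returned (one of the last four; its "shot" number tells which), for a name from the list of things; names that differ only in an ending like _2 or _b are one class to them, and where a whole thing is asked for, a point or a joint stands for the part that bears it (a point fixed in the world has none). Each returns a list of dicts, best first, with "confidence" (0 to 1); they miss things now and then, are a little off and sometimes report something else, mostly with a low value. They report only what shows in the picture. A call takes as long as a camera call. They do not tell look-alikes from the thing itself.
- models.cut_out(picture, target): "region" (420x560 bool, what is visible of it) and "extent" ([left, top, width, height] as shares, 0 to 1, of the picture: columns of its width, rows of its height, round what is visible of it).
- models.place_of(picture, target): "at" ([column, row] as shares, 0 to 1, of the picture: columns of its width, rows of its height: a listed point, or the origin of a listed thing).
The state is a dict: "time_s": time; "joints": joint angles; "joint_velocities": joint speeds; "effort": joint torques, N m; "tcp_pos": TCP position; "ee_rot": TCP orientation; "wrist_force": force on the tool from outside, world axes, zero at the start; "moment": the same for the moment, N m; "gripper_width": opening from 0.0 (shut) to 1.0 (fully open); "gripper_force": force on a finger pad.
Only numpy, scipy, OpenCV 4.12 (cv2) and the standard library are available. Lean on these libraries where they do the work, as an engineer would, in place of code of your own. Each camera call takes 0.05 s, during which the arm holds its last target. There are 200 camera calls.

## Task

The lids of the four turned wooden jars have been mixed up, so that every jar wears a lid of the wrong size. Put each lid on its own jar, with its plug down in the mouth and its flange lying flat on the rim all round, and leave the jars standing where they are. The bare octagonal panel is free if a lid has to wait somewhere.

Things in the scene. Friction and masses are not known exactly. Their poses are not given: they have to be found in the camera images.
- jar_smallest: One of four round turned jars of pale wood, loose on the bare brown bench, all with a 104 mm foot sweeping in to a straight neck: narrowest neck, the tallest jar. Neck 58 mm outside, flat rim 86 mm above the bench, round mouth 46 mm across (wall 6 mm), floor 24 mm above the underside. Origin: centre of its underside; z up along its axis; yaw has no meaning.
- jar_second: One of four round turned jars of pale wood, loose on the bare brown bench, all with a 104 mm foot sweeping in to a straight neck: second-narrowest neck. Neck 68 mm outside, flat rim 64 mm above the bench, round mouth 56 mm across (wall 6 mm), floor 24 mm above the underside. Origin: centre of its underside; z up along its axis; yaw has no meaning.
- jar_third: One of four round turned jars of pale wood, loose on the bare brown bench, all with a 104 mm foot sweeping in to a straight neck: second-widest neck. Neck 78 mm outside, flat rim 78 mm above the bench, round mouth 66 mm across (wall 6 mm), floor 24 mm above the underside. Origin: centre of its underside; z up along its axis; yaw has no meaning.
- jar_largest: One of four round turned jars of pale wood, loose on the bare brown bench, all with a 104 mm foot sweeping in to a straight neck: widest neck, the lowest jar. Neck 88 mm outside, flat rim 58 mm above the bench, round mouth 76 mm across (wall 6 mm), floor 24 mm above the underside. Origin: centre of its underside; z up along its axis; yaw has no meaning.
- lid_smallest: Smallest lid, of jar_smallest; starts on a wrong jar. Pale wood flange 66 mm across, 6 mm thick (10.5 at the knob). Below, a plug 11 mm deep, 42 mm across, lower 8 mm tapering to a flat end 32 mm across. Round knob 22 mm across, straight 16.5-34 mm above origin, top 37. Origin: on axis at flange underside (rim height when seated, 11 mm up when set on a flat); z up.
- lid_second: Second-smallest lid, of jar_second; starts on a wrong jar. Pale wood flange 76 mm across, 6 mm thick (10.5 at the knob). Below, a plug 11 mm deep, 52 mm across, lower 8 mm tapering to a flat end 42 mm across. Round knob 25 mm across, straight 16.5-34 mm above origin, top 37. Origin: on axis at flange underside (rim height when seated, 11 mm up when set on a flat); z up.
- lid_third: Second-largest lid, of jar_third; starts on a wrong jar. Pale wood flange 86 mm across, 6 mm thick (10.5 at the knob). Below, a plug 11 mm deep, 62 mm across, lower 8 mm tapering to a flat end 52 mm across. Round knob 28 mm across, straight 16.5-34 mm above origin, top 37. Origin: on axis at flange underside (rim height when seated, 11 mm up when set on a flat); z up.
- lid_largest: Largest lid, of jar_largest; starts on a wrong jar. Pale wood flange 96 mm across, 6 mm thick (10.5 at the knob). Below, a plug 11 mm deep, 72 mm across, lower 8 mm tapering to a flat end 62 mm across. Round knob 31 mm across, straight 16.5-34 mm above origin, top 37. Origin: on axis at flange underside (rim height when seated, 11 mm up when set on a flat); z up.
- board: Bare white octagonal panel, 120 x 194 mm (long along its y), 10 mm thick, lying flat and fixed on the green mat at the right, empty: a free spot for a lid. Origin: centre of its underside; its top is 10 mm higher.
Not all that is in view belongs to the job. What is shaped like the lid_smallest but grey is not meant.

How it is judged (in metres and radians):
At the end, for the whole second after the job is handed in: Each of the four lids sits on its own jar: centred within 6 mm, flange underside within 3 mm of the rim's height, level within 0.06 rad, let go and at rest; every jar stands upright on the bench within 30 mm of where it stood at the start (horizontal distance between lid_smallest and jar_smallest below 0.006 m and z of lid_smallest in the frame of jar_smallest between 0.083 and 0.089 m and angle between each of lid_smallest, jar_smallest, lid_second, jar_second, lid_third, jar_third, lid_largest, jar_largest's own z axis and vertical below 0.06 rad and height (world z) of each of jar_smallest, jar_second, jar_third, jar_largest below 0.005 m and distance of each of jar_smallest, jar_second, jar_third, jar_largest from where it was at the start of the episode below 0.03 m and linear speed of each of lid_smallest, jar_smallest, lid_second, jar_second, lid_third, jar_third, lid_largest, jar_largest below 0.02 m/s and horizontal distance between lid_second and jar_second below 0.006 m and z of lid_second in the frame of jar_second between 0.061 and 0.067 m and horizontal distance between lid_third and jar_third below 0.006 m and z of lid_third in the frame of jar_third between 0.075 and 0.081 m and horizontal distance between lid_largest and jar_largest below 0.006 m and z of lid_largest in the frame of jar_largest between 0.055 and 0.061 m); the robot touches nothing.
It also fails if it takes over 115 s, if anything falls off the work surface, if the arm or the gripper's body presses on something with over 40 N, if the wrist force passes 120 N, or if a joint passes its speed limit or range.

## Working session

There is one attempt and no reset: what is moved stays moved. The work goes in short steps, Python scripts to look and compute and a tool call to move; the robot and the scene stay as the last step left them, time stands still between calls to the robot, and variables do not carry over. Pictures are saved under pics/ and viewed, at most 14 in all, crops included, and the job is handed in when it is done.

Besides the shell and the picture viewer there is one more tool, called after "Request:" in YAML: its name, and indented under it one key for each argument. apply_moves: Moves the arm, as the interface text tells. Its arguments: {"type":"object","properties":{"moves":{"type":"array"},"hand":{"type":"number"}},"required":["moves"]}

```bash
mkdir -p pics; cat > h.py <<'E'
import numpy as np, cv2
from station import r, imaging, models
def ray(p,uv):
    u=cv2.undistortPoints(np.array([[uv]],float),p["intrinsics"],np.array(p["dist"]))[0,0]
    return np.array(p["orientation"])@np.array([u[0],u[1],1.0])
def at_z(p,uv,z):
    d=ray(p,uv); e=np.array(p["eye"]); return e+d*(z-e[2])/d[2]
def proj(p,X):
    R=np.array(p["orientation"]); t=-R.T@np.array(p["eye"])
    return cv2.projectPoints(np.array(X,float).reshape(-1,1,3),cv2.Rodrigues(R.T)[0],t,p["intrinsics"],np.array(p["dist"]))[0].reshape(-1,2)
E
python3 - <<'E'
from h import *
s=r.sense(); print({k:np.round(v,3).tolist() for k,v in s.items()})
names=["jar_smallest","jar_second","jar_third","jar_largest","lid_smallest","lid_second","lid_third","lid_largest","board"]
for c in ["scene","top"]:
    p=imaging.capture(c); cv2.imwrite(f"pics/{c}0.png",p["frame"])
    print(c,np.round(p["eye"],3),np.round(p["orientation"],2).tolist(),np.round(p["intrinsics"],0).tolist())
    for n in names:
        print(n,[(round(d["confidence"],2),np.round(np.array(d["at"])*[560,420],1).tolist()) for d in models.place_of(p,n)][:5])
E
```

```text
{'time_s': 0.0, 'joints': [-58.351, 22.091, 0.378, -0.029, -68.412, -14.815], 'joint_velocities': [0.046, -0.049, 0.039, -0.011, 0.071, 0.031], 'effort': [0.0, -39.066, 18.741, 4.22, 0.011, -0.0], 'tcp_pos': [0.181, -0.598, 0.221], 'ee_rot': [[-0.957, -0.289, -0.001], [-0.289, 0.957, 0.002], [0.0, 0.002, -1.0]], 'wrist_force': [0.96, 0.366, -0.859], 'moment': [-0.014, -0.026, 0.018], 'gripper_force': 0.0, 'gripper_width': 1.002}
scene [-0.374  0.574  1.041] [[-0.52, -0.57, 0.64], [-0.86, 0.34, -0.39], [0.0, -0.75, -0.66]] [[476.0, 0.0, 277.0], [0.0, 476.0, 208.0], [0.0, 0.0, 1.0]]
jar_smallest [(0.63, [189.9, 248.4])]
jar_second [(0.98, [242.4, 222.2])]
jar_third [(0.59, [229.9, 289.3]), (0.48, [227.1, 273.9])]
jar_largest [(0.8, [296.7, 203.9])]
lid_smallest [(0.62, [173.4, 291.2]), (0.52, [242.8, 208.8])]
lid_second [(0.84, [224.9, 273.4])]
lid_third []
lid_largest [(0.87, [182.0, 219.1])]
board [(0.85, [376.2, 187.0]), (0.41, [295.9, 199.3])]
top [ 3.640e-01 -1.000e-03  1.497e+00] [[-0.02, -1.0, 0.1], [-1.0, 0.02, 0.01], [-0.02, -0.1, -1.0]] [[546.0, 0.0, 273.0], [0.0, 546.0, 210.0], [0.0, 0.0, 1.0]]
jar_smallest [(0.84, [179.8, 176.6])]
jar_second [(0.59, [244.1, 166.8])]
jar_third [(0.78, [186.9, 251.2]), (0.58, [311.5, 170.6])]
jar_largest [(0.79, [310.6, 176.7])]
lid_smallest [(0.97, [135.1, 227.8]), (0.62, [242.9, 160.9]), (0.32, [246.1, 169.0])]
lid_second [(0.92, [183.4, 247.2])]
lid_third [(0.67, [311.2, 174.4]), (0.17, [418.9, 194.7])]
lid_largest [(0.91, [167.1, 166.2])]
board [(0.89, [421.0, 194.4]), (0.31, [169.3, 166.0])]
```

View pics/scene0.png

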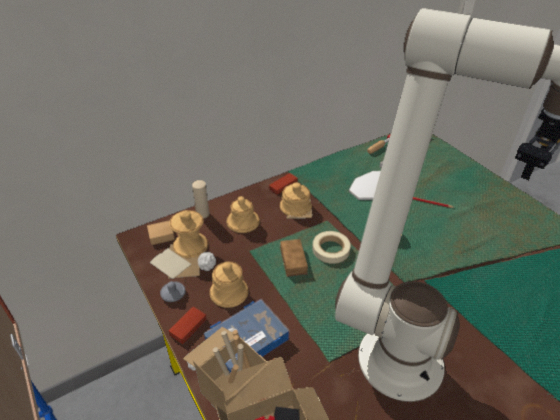

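View pics/top0.png

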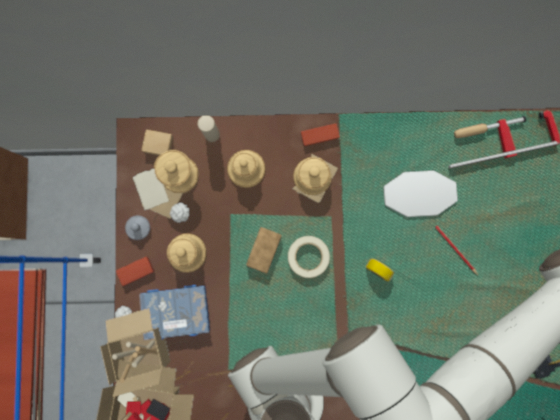

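Scene: grey look-alike lid at scene (173,291)/top (138,228) is not meant. Lidded jars at top A(176,172), B(246,168), C(312,175), D(186,252); candidates: A jar_smallest+lid_largest, B jar_second+lid_smallest, C jar_largest+lid_third, D jar_third+lid_second. I'll check this with one crop and triangulate.

```bash
cat > t.py <<'E'
from h import *
S=imaging.capture("scene");T=imaging.capture("top")
def best(p,n,near):
    c=[np.array(d["at"])*[560,420] for d in models.place_of(p,n)]
    c=[x for x in c if np.hypot(*(x-near))<22]
    return c[0] if c else None
Z={"jar_smallest":0,"jar_second":0,"jar_third":0,"jar_largest":0,"lid_largest":.097,"lid_smallest":.064,"lid_second":.078,"lid_third":.058,"board":0}
NS={"jar_smallest":(188,235),"lid_largest":(188,235),"jar_second":(243,215),"lid_smallest":(243,215),"jar_third":(229,285),"lid_second":(229,285),"jar_largest":(296,202),"lid_third":(296,202),"board":(376,187)}
NT={"jar_smallest":(176,172),"lid_largest":(176,172),"jar_second":(246,168),"lid_smallest":(246,168),"jar_third":(186,252),"lid_second":(186,252),"jar_largest":(312,175),"lid_third":(312,175),"board":(421,194)}
for n in Z:
    out=[]
    ps=[(p,best(p,n,q[n])) for p,q in ((S,NS),(T,NT))]
    for p,b in ps: out.append(None if b is None else np.round(at_z(p,b,Z[n]),4).tolist())
    tri=None
    if all(b is not None for _,b in ps):
        A=np.zeros((3,3));v=np.zeros(3)
        for p,b in ps:
            d=ray(p,b);d/=np.linalg.norm(d);M=np.eye(3)-np.outer(d,d);A+=M;v+=M@np.array(p["eye"])
        tri=np.round(np.linalg.solve(A,v),4).tolist()
    print(n,out,"tri",tri)
a=cv2.resize(S["frame"][165:315,140:330],None,fx=3,fy=3,interpolation=cv2.INTER_CUBIC)
cv2.imwrite("pics/crop1.png",a)
E
python3 t.py
```

```text
jar_smallest [[0.6163, 0.2919, 0.0], [0.6122, 0.2859, 0.0]] tri [0.6142, 0.2891, -0.0005]
jar_second [[0.6391, 0.0942, 0.0], [0.6291, 0.0974, 0.0]] tri [0.628, 0.0979, 0.0103]
jar_third [[0.3944, 0.2543, 0.0], [0.4036, 0.26, 0.0]] tri [0.401, 0.2567, -0.0046]
jar_largest [[0.6121, -0.0931, 0.0], [0.6051, -0.0874, 0.0]] tri [0.6035, -0.087, 0.0092]
lid_largest [[0.6327, 0.2857, 0.097], [0.6174, 0.2871, 0.097]] tri [0.6168, 0.2872, 0.1097]
lid_smallest [[0.6405, 0.0939, 0.064], [0.6363, 0.0912, 0.064]] tri [0.6372, 0.0929, 0.0656]
lid_second [[0.3874, 0.2662, 0.078], [0.407, 0.2593, 0.078]] tri [0.4063, 0.2612, 0.0562]
lid_third [[0.6042, -0.0877, 0.058], [0.599, -0.0814, 0.058]] tri [0.5972, -0.0818, 0.0657]
board [[0.542, -0.3781, 0.0], [0.5463, -0.3831, 0.0]] tri [0.5474, -0.3844, -0.0064]
```

View pics/crop1.png

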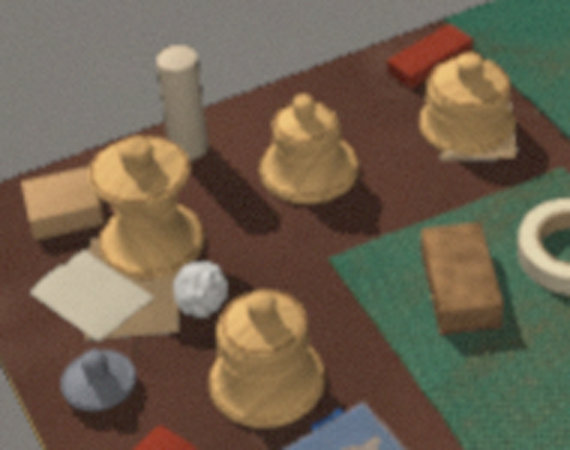

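The crop confirms: A (crop 145,170) is the tall narrow-neck jar with the largest lid, B (305,130) has the smallest lid, C (465,90) low/wide, D (265,320); grey lid at (98,375) is ignored. Cycle: L4→board, L1 B→A, L2 D→B, L3 C→D, L4→C.

Request:
apply_moves:
  moves:
    - [[0,0,-0.035],5.6]
    - [[0,0,-0.035],5.6]
    - [[0,0,-0.03],5.6]
    - [[0,0,0],0]
  hand: 0.055

```text
time_s: 2.33
tcp_pos: [0.1815, -0.601, 0.3307]
ee_rot: [[-1.0, 0.002, 0.004], [0.002, 1.0, -0.014], [-0.004, -0.014, -1.0]]
wrist_force: [-0.4, -1.0, 1.3]
gripper_width: 0.781
gripper_force: 0.0
```

Request:
apply_moves:
  moves:
    - [[-0.03,0.025,0],0]
    - [[-0.03,0.025,0],0]
    - [[-0.03,0.025,0],0]
    - [[-0.03,0.025,0],0]
    - [[-0.03,0.025,0],0]

```text
time_s: 2.75
tcp_pos: [0.3319, -0.4718, 0.3225]
ee_rot: [[-1.0, -0.001, 0.0], [-0.001, 1.0, -0.0], [-0.0, -0.0, -1.0]]
wrist_force: [0.1, -0.4, -0.2]
gripper_width: 0.633
gripper_force: 0.0
```

Request:
apply_moves:
  moves:
    - [[-0.02,0.035,0],0]
    - [[-0.02,0.035,0],0]
    - [[-0.02,0.035,0],0]
    - [[-0.02,0.035,0],0]
    - [[-0.02,0.035,0],0]

```text
time_s: 3.17
tcp_pos: [0.4314, -0.2962, 0.3226]
ee_rot: [[-1.0, -0.001, 0.001], [-0.001, 1.0, -0.0], [-0.001, -0.0, -1.0]]
wrist_force: [0.6, 0.1, -0.2]
gripper_width: 0.633
gripper_force: 0.0
```

Request:
apply_moves:
  moves:
    - [[-0.01,0.038,0],0]
    - [[-0.01,0.038,0],0]
    - [[-0.01,0.038,0],0]
    - [[-0.01,0.038,0],0]
    - [[-0.01,0.038,0],0]

```text
time_s: 3.58
tcp_pos: [0.4807, -0.1061, 0.3227]
ee_rot: [[-1.0, -0.001, 0.001], [-0.001, 1.0, 0.0], [-0.001, 0.0, -1.0]]
wrist_force: [0.7, 0.4, -0.1]
gripper_width: 0.63
gripper_force: 0.0
```

Request:
apply_moves:
  moves:
    - [[0,0.038,0],0]
    - [[0,0.038,0],0]
    - [[0,0.038,0],0]
    - [[0,0.038,0],0]
    - [[0,0,0],0]

```text
time_s: 4.0
tcp_pos: [0.4807, 0.0489, 0.3223]
ee_rot: [[-1.0, -0.007, 0.001], [-0.007, 1.0, 0.002], [-0.001, 0.002, -1.0]]
wrist_force: [-0.1, -0.1, -0.1]
gripper_width: 0.631
gripper_force: 0.0
```

```bash
cat > w.py <<'E'
from h import *
import sys
names=sys.argv[2].split(",")
s=r.sense(); print(s["time_s"],np.round(s["tcp_pos"],4),np.round(s["ee_rot"],3).tolist(),np.round(s["wrist_force"],1))
p=imaging.capture("wrist"); print(p["eye"].round(3),np.round(p["orientation"],2).tolist(),p["intrinsics"][0][0])
cv2.imwrite(f"pics/{sys.argv[1]}.png",p["frame"])
Z={"jar_smallest":0,"jar_second":0,"jar_third":0,"jar_largest":0,"lid_largest":.097,"lid_smallest":.064,"lid_second":.078,"lid_third":.058,"board":0}
for n in names:
    for d in models.place_of(p,n): print(n,round(d["confidence"],2),np.round(np.array(d["at"])*[560,420],1),at_z(p,np.array(d["at"])*[560,420],Z[n]).round(4))
E
python3 w.py w1 jar_smallest,jar_second,jar_third,jar_largest,lid_largest,lid_smallest,lid_second,lid_third
```

```text
4.0 [0.4807 0.0489 0.3223] [[-1.0, -0.007, 0.001], [-0.007, 1.0, 0.002], [-0.001, 0.002, -1.0]] [-0.1 -0.1 -0.1]
[0.405 0.049 0.485] [[-0.01, 0.96, 0.28], [1.0, 0.01, 0.0], [0.0, 0.28, -0.96]] 326.12362055443873
jar_smallest 0.89 [425.9 249.5] [0.6134 0.2827 0.    ]
jar_second 0.74 [309.3 256.4] [0.6265 0.0939 0.    ]
jar_third 0.73 [433.  109.8] [ 0.3965  0.2652 -0.    ]
jar_largest 0.73 [195.5 246.1] [ 0.61   -0.0892  0.    ]
lid_largest 0.52 [311.7 257.7] [0.5839 0.0881 0.097 ]
lid_largest 0.52 [457.5 108.1] [0.3958 0.2504 0.097 ]
lid_largest 0.26 [ 13.3 208.1] [ 0.5199 -0.2909  0.097 ]
lid_smallest 0.84 [315.  276.4] [0.6284 0.0972 0.064 ]
lid_smallest 0.69 [516.5 161. ] [0.46   0.3568 0.064 ]
lid_smallest 0.33 [423.  253.1] [0.5914 0.2485 0.064 ]
lid_second 0.62 [456.9 105.9] [0.3928 0.2591 0.078 ]
lid_third 0.84 [184.2 254.5] [ 0.5985 -0.0898  0.058 ]
```

View pics/w1.png

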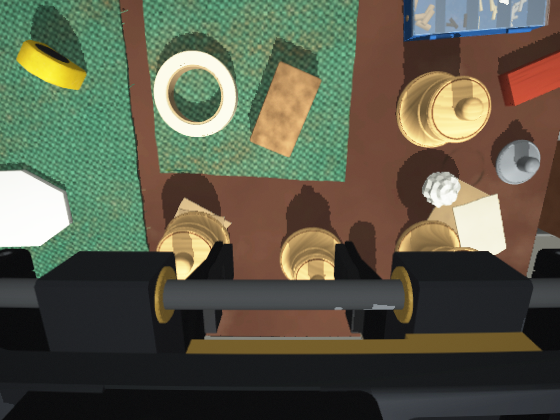

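The wrist view shows D at (440,108), grey lid (518,160), A/B/C partly hidden behind the gripper. I go further out to see A and B, then fit their circles.

Request:
apply_moves:
  moves:
    - [[-0.034,0.012,0],0]
    - [[-0.034,0.012,0],0]
    - [[-0.034,0.012,0],0]
    - [[-0.034,0.012,0],0]
    - [[-0.034,0.012,0],0]

```text
time_s: 4.87
tcp_pos: [0.6522, 0.1036, 0.3224]
ee_rot: [[-1.0, 0.001, -0.0], [0.001, 1.0, -0.0], [0.0, -0.0, -1.0]]
wrist_force: [0.8, 1.0, -0.2]
gripper_width: 0.631
gripper_force: 0.0
```

Request:
apply_moves:
  moves:
    - [[-0.03,0.03,0],0]
    - [[-0.01,0.03,0],0.4]
    - [[0,0,0],0]
    - [[0,0,0],0]

```text
time_s: 5.2
tcp_pos: [0.6906, 0.1642, 0.3204]
ee_rot: [[-1.0, 0.006, -0.003], [0.006, 1.0, -0.001], [0.003, -0.001, -1.0]]
wrist_force: [-0.4, -0.4, 0.2]
gripper_width: 0.633
gripper_force: 0.0
```

```bash
cat > fit.py <<'E'
from h import *
th=np.linspace(0,2*np.pi,120,endpoint=False)
def edge(p):
    f=cv2.GaussianBlur(p["frame"],(0,0),1.0).astype(np.float32)
    gx=np.stack([cv2.Sobel(f[...,c],cv2.CV_32F,1,0) for c in range(3)],-1);gy=np.stack([cv2.Sobel(f[...,c],cv2.CV_32F,0,1) for c in range(3)],-1)
    return gx,gy
def score(p,G,xy,circs):
    tot=0
    for R,z in circs:
        P=np.c_[xy[0]+R*np.cos(th),xy[1]+R*np.sin(th),np.full(len(th),z)]
        u=proj(p,P).astype(np.float32)
        t=np.roll(u,-1,0)-np.roll(u,1,0);n=np.c_[t[:,1],-t[:,0]];n/=np.linalg.norm(n,axis=1)[:,None]
        ok=(u[:,0]>2)&(u[:,0]<557)&(u[:,1]>2)&(u[:,1]<417)
        g=0
        for c in range(3):
            a=cv2.remap(G[0][...,c].copy(),u[:,:1],u[:,1:],1)[:,0];b=cv2.remap(G[1][...,c].copy(),u[:,:1],u[:,1:],1)[:,0]
            g=g+(a*n[:,0]+b*n[:,1])**2
        tot+=np.minimum(np.sqrt(g),250)[ok].sum()/len(th)
    return tot
def fit(p,xy,circs,rad=.016):
    G=edge(p);xy=np.array(xy,float)
    for rr,st in ((rad,.002),(.002,.0005)):
        k=np.arange(-rr,rr+1e-9,st)
        c=[(score(p,G,xy+[a,b],circs),a,b) for a in k for b in k]
        m=max(c);xy=xy+[m[1],m[2]]
    return xy.round(4),round(m[0],1)
RIM={"s":.086,"2":.064,"3":.078,"l":.058};JR={"s":.029,"2":.034,"3":.039,"l":.044}
LR={"s":.033,"2":.038,"3":.043,"l":.048};KR={"s":.011,"2":.0125,"3":.014,"l":.0155}
def lidc(l,z): return [(LR[l],z+.006),(LR[l],z),(KR[l],z+.0345)]
def foot(): return [(.052,.002)]
def rim(j): return [(JR[j],RIM[j]),(JR[j]-.006,RIM[j])]
E
python3 - <<'E'
from fit import *
import sys
s=r.sense(); print(s["time_s"],np.round(s["tcp_pos"],4),np.round(s["ee_rot"],3).tolist())
p=imaging.capture("wrist"); T=imaging.capture("top");S=imaging.capture("scene")
v=p["frame"].copy()
for nm,xy,l,z in (("A",(.615,.287),"l",.097),("B",(.63,.094),"s",.064),("D",(.40,.26),"2",.078),("C",(.605,-.087),"3",.058)):
    for q,n in ((p,"w"),(T,"t"),(S,"s")):
        a=fit(q,xy,lidc(l,z));b=fit(q,xy,foot());print(nm,n,"lid",a,"foot",b)
        if n=="w":
            for c,R,zz in ((a[0],LR[l],z+.006),(a[0],KR[l],z+.0345),(b[0],.052,.002)):
                cv2.polylines(v,[proj(q,np.c_[c[0]+R*np.cos(th),c[1]+R*np.sin(th),th*0+zz]).astype(int)],True,(255,0,255),1)
cv2.imwrite("pics/w2.png",v)
E
```

```text
5.2 [0.6906 0.1642 0.3204] [[-1.0, 0.006, -0.003], [0.006, 1.0, -0.001], [0.003, -0.001, -1.0]]
A w lid (array([0.615 , 0.2825]), np.float32(502.7)) foot (array([0.616 , 0.2835]), np.float32(144.0))
A t lid (array([0.617, 0.28 ]), np.float32(352.0)) foot (array([0.633 , 0.2985]), np.float32(142.5))
A s lid (array([0.615 , 0.2785]), np.float32(509.5)) foot (array([0.618 , 0.2795]), np.float32(149.7))
B w lid (array([0.63 , 0.093]), np.float32(381.5)) foot (array([0.6265, 0.0965]), np.float32(250.0))
B t lid (array([0.635, 0.098]), np.float32(336.7)) foot (array([0.6295, 0.094 ]), np.float32(230.0))
B s lid (array([0.6315, 0.0955]), np.float32(563.2)) foot (array([0.63  , 0.0925]), np.float32(189.2))
D w lid (array([0.418, 0.278]), np.float32(0.0)) foot (array([0.418, 0.278]), np.float32(0.0))
D t lid (array([0.4105, 0.242 ]), np.float32(232.2)) foot (array([0.4025, 0.261 ]), np.float32(111.1))
D s lid (array([0.401 , 0.2605]), np.float32(535.3)) foot (array([0.4   , 0.2585]), np.float32(175.7))
C w lid (array([ 0.6015, -0.085 ]), np.float32(469.4)) foot (array([ 0.601, -0.087]), np.float32(146.6))
C t lid (array([ 0.605 , -0.0855]), np.float32(386.9)) foot (array([ 0.605 , -0.0895]), np.float32(156.4))
C s lid (array([ 0.6025, -0.0825]), np.float32(279.8)) foot (array([ 0.597 , -0.0845]), np.float32(117.7))
```

View pics/w2.png

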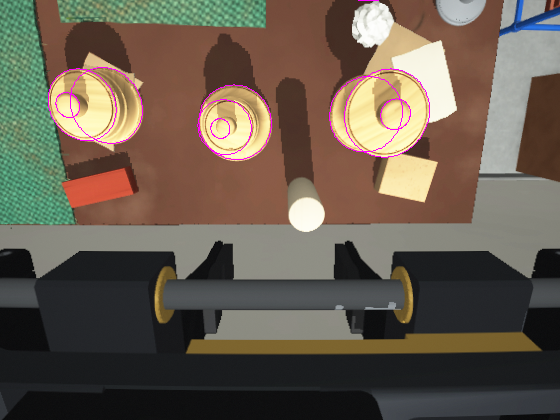

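Fit rings land well on lids and feet: C (95,103), B (235,122), A (380,113); tall cylinder at (306,210) stands clear. Go to A.

Request:
apply_moves:
  moves:
    - [[0.019,0.03,0],0]
    - [[0.019,0.03,0],0]
    - [[0.019,0.029,0.02],0]
    - [[0.0186,0.029,0.035],0]
    - [[0,0,0.035],0]

```text
time_s: 5.77
tcp_pos: [0.6163, 0.281, 0.2412]
ee_rot: [[-1.0, 0.002, 0.006], [0.003, 1.0, 0.005], [-0.006, 0.005, -1.0]]
wrist_force: [1.3, 0.3, -0.7]
gripper_width: 0.631
gripper_force: 0.0
```

Request:
apply_moves:
  moves:
    - [[0,0,0.035],0]
    - [[0,0,0.035],0]
    - [[0,0,0.01],0]
    - [[0,0,0],0]

```text
time_s: 6.1
tcp_pos: [0.6164, 0.2756, 0.1554]
ee_rot: [[-1.0, 0.008, -0.005], [0.008, 1.0, -0.004], [0.005, -0.004, -1.0]]
wrist_force: [-0.4, 0.1, -0.4]
gripper_width: 0.632
gripper_force: 0.0
```

```bash
cat > l.py <<'E'
from fit import *
import sys
# args: x y lid z [jar]
x,y,l,z=float(sys.argv[1]),float(sys.argv[2]),sys.argv[3],float(sys.argv[4])
s=r.sense(); t=np.array(s["tcp_pos"]); print(round(s["time_s"],2),t.round(4),np.round(s["ee_rot"],3).tolist(),np.round(s["wrist_force"],1))
p=imaging.capture("wrist")
a=fit(p,(x,y),lidc(l,z),.01);b=fit(p,(x,y),foot(),.01);print("lid",a,"foot",b,"d",(a[0]-t[:2]).round(4))
if len(sys.argv)>5: cv2.imwrite(f"pics/{sys.argv[5]}.png",p["frame"])
E
python3 l.py .615 .2825 l .097
```

```text
6.1 [0.6164 0.2756 0.1554] [[-1.0, 0.008, -0.005], [0.008, 1.0, -0.004], [0.005, -0.004, -1.0]] [-0.4  0.1 -0.4]
lid (array([0.6135, 0.282 ]), np.float32(434.2)) foot (array([0.6135, 0.2825]), np.float32(114.6)) d [-0.0029  0.0064]
```

Request:
apply_moves:
  moves:
    - [[0.002,0.006,0.01],0]
    - [[0,0,0.015],0]
    - [[0,0,0.015],0]
    - [[0,0,0.005],0]
    - [[0,0,0],0]

```text
time_s: 6.57
tcp_pos: [0.6161, 0.2838, 0.1131]
ee_rot: [[-1.0, 0.007, 0.0], [0.007, 1.0, 0.0], [-0.0, 0.0, -1.0]]
wrist_force: [-0.3, 0.0, -0.0]
gripper_width: 0.633
gripper_force: 0.0
```

Request:
apply_moves:
  moves:
    - [[0,0,0],0]
    - [[0,0,0],0]
    - [[0,0,0],0]
    - [[0,0,0],0]
    - [[0,0,0],0]
  hand: 0

```text
time_s: 6.98
tcp_pos: [0.6163, 0.2836, 0.1137]
ee_rot: [[-1.0, 0.006, 0.001], [0.006, 1.0, 0.0], [-0.001, 0.0, -1.0]]
wrist_force: [-0.6, 0.2, 2.3]
gripper_width: 0.343
gripper_force: 30.1
```

Request:
apply_moves:
  moves:
    - [[0,0,-0.01],0]
    - [[0,0,-0.03],0]
    - [[0,0,-0.03],0]
    - [[0,0,-0.02],0]
    - [[0,0,0],0]

```text
time_s: 7.4
tcp_pos: [0.6186, 0.2849, 0.2099]
ee_rot: [[-1.0, 0.006, 0.01], [0.006, 1.0, 0.005], [-0.01, 0.005, -1.0]]
wrist_force: [-0.4, 0.5, 0.5]
gripper_width: 0.349
gripper_force: 30.0
```

```bash
python3 - <<'E'
from h import *
p=imaging.capture("wrist");cv2.imwrite("pics/w3.png",p["frame"])
s=r.sense();print(s["tcp_pos"],s["gripper_width"],s["joints"])
E
```

```text
[0.61727207 0.28451715 0.20675128] 0.3466892627443611 [ 3.83543065e+01  2.77709370e+01  7.33317305e+00  2.32390976e-02
 -6.91644733e+01 -1.28720166e+02]
```

View pics/w3.png

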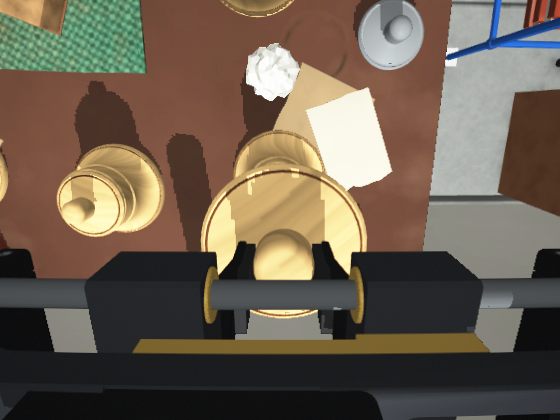

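Lid_largest hangs level in the fingers (285,250). Carry it to the board.

Request:
apply_moves:
  moves:
    - [[0.004,-0.02,0],0]
    - [[0.004,-0.037,0],0]
    - [[0.004,-0.037,0],0]
    - [[0.004,-0.037,0],0]
    - [[0.004,-0.037,0],0]

```text
time_s: 7.87
tcp_pos: [0.5935, 0.1142, 0.2015]
ee_rot: [[-1.0, 0.006, -0.003], [0.006, 1.0, -0.001], [0.003, -0.001, -1.0]]
wrist_force: [0.7, 0.4, -0.4]
gripper_width: 0.344
gripper_force: 30.0
```

Request:
apply_moves:
  moves:
    - [[0.004,-0.037,0],0]
    - [[0.004,-0.037,0],0]
    - [[0.004,-0.037,0],0]
    - [[0.004,-0.037,0],0]
    - [[0.004,-0.037,0],0]

```text
time_s: 8.28
tcp_pos: [0.5723, -0.0707, 0.2017]
ee_rot: [[-1.0, 0.006, -0.002], [0.006, 1.0, 0.0], [0.002, 0.0, -1.0]]
wrist_force: [0.8, 0.0, -0.9]
gripper_width: 0.348
gripper_force: 30.0
```

Request:
apply_moves:
  moves:
    - [[0.004,-0.037,0],0]
    - [[0.004,-0.037,0],0]
    - [[0.004,-0.037,0],0]
    - [[0.004,-0.037,0],0]
    - [[0.004,-0.037,0],0]

```text
time_s: 8.7
tcp_pos: [0.5513, -0.2553, 0.2016]
ee_rot: [[-1.0, 0.007, -0.002], [0.006, 1.0, 0.001], [0.002, 0.001, -1.0]]
wrist_force: [1.1, 1.3, -1.5]
gripper_width: 0.346
gripper_force: 30.0
```

Request:
apply_moves:
  moves:
    - [[0.004,-0.037,0],0]
    - [[0.004,-0.037,0],0]
    - [[0.004,-0.037,0],0]
    - [[0,-0.02,0],0]
    - [[0,0,0],0]

```text
time_s: 9.12
tcp_pos: [0.5381, -0.3885, 0.2005]
ee_rot: [[-1.0, 0.012, -0.003], [0.012, 1.0, 0.001], [0.003, 0.001, -1.0]]
wrist_force: [0.2, -0.3, -0.4]
gripper_width: 0.349
gripper_force: 30.0
```

```bash
python3 w.py w4 board; python3 -c "
from h import *
T=imaging.capture('top')
for d in models.place_of(T,'board'): print(d['confidence'],at_z(T,np.array(d['at'])*[560,420],0))"
```

```text
9.1167 [ 0.5381 -0.3885  0.2005] [[-1.0, 0.012, -0.003], [0.012, 1.0, 0.001], [0.003, 0.001, -1.0]] [ 0.2 -0.3 -0.4]
[ 0.463 -0.387  0.363] [[0.01, 0.96, 0.27], [1.0, -0.01, -0.0], [0.0, 0.27, -0.96]] 326.12362055443873
0.91 [ 0.54548854 -0.38445432  0.        ]
```

Request:
apply_moves:
  moves:
    - [[-0.007,0.004,0.03],-0.6]
    - [[0,0,0.04],0]
    - [[0,0,0.04],0]
    - [[0,0,0.03],0]
    - [[0,0,0.015],0]

```text
time_s: 9.73
tcp_pos: [0.5444, -0.3777, 0.043]
ee_rot: [[-1.0, -0.005, -0.007], [-0.005, 1.0, 0.004], [0.007, 0.004, -1.0]]
wrist_force: [-0.8, -0.9, -1.0]
gripper_width: 0.345
gripper_force: 30.0
```

Request:
apply_moves:
  moves:
    - [[0,0,0.002],0]
    - [[0,0,0.002],0]
    - [[0,0,0],0]

```text
time_s: 9.98
tcp_pos: [0.5478, -0.3804, 0.0449]
ee_rot: [[-1.0, -0.005, 0.002], [-0.005, 1.0, -0.001], [-0.002, -0.001, -1.0]]
wrist_force: [-0.3, -0.1, -0.5]
gripper_width: 0.346
gripper_force: 30.0
```

Request:
apply_moves:
  moves:
    - [[0,0,0.003],0]
    - [[0,0,0.003],0]
    - [[0,0,0],0]
    - [[0,0,0],0]

```text
time_s: 10.32
tcp_pos: [0.5487, -0.3813, 0.0412]
ee_rot: [[-1.0, -0.005, 0.005], [-0.005, 1.0, -0.002], [-0.005, -0.002, -1.0]]
wrist_force: [-0.6, 1.9, 6.1]
gripper_width: 0.346
gripper_force: 30.0
```

Request:
apply_moves:
  moves:
    - [[0,0,0.002],0]
    - [[0,0,0],0]
    - [[0,0,0],0]

```text
time_s: 10.57
tcp_pos: [0.5487, -0.3813, 0.0412]
ee_rot: [[-1.0, -0.005, 0.005], [-0.005, 1.0, -0.003], [-0.005, -0.003, -1.0]]
wrist_force: [-2.7, 5.2, 14.3]
gripper_width: 0.344
gripper_force: 30.0
```

Request:
apply_moves:
  moves:
    - [[0,0,-0.003],0]
    - [[0,0,0],0]

```text
time_s: 10.73
tcp_pos: [0.5484, -0.3814, 0.0413]
ee_rot: [[-1.0, -0.004, 0.005], [-0.004, 1.0, -0.002], [-0.005, -0.002, -1.0]]
wrist_force: [0.9, 2.2, 3.9]
gripper_width: 0.35
gripper_force: 30.0
```

Request:
apply_moves:
  moves:
    - [[0,0,0],0]
    - [[0,0,0],0]
    - [[0,0,0],0]
    - [[0,0,-0.01],0]
    - [[0,0,-0.03],0]
  hand: 0.05

```text
time_s: 11.15
tcp_pos: [0.5433, -0.3793, 0.074]
ee_rot: [[-1.0, -0.003, -0.011], [-0.003, 1.0, 0.006], [0.01, 0.006, -1.0]]
wrist_force: [-0.9, 0.4, 0.1]
gripper_width: 0.56
gripper_force: 0.0
```

Request:
apply_moves:
  moves:
    - [[0,0,-0.035],0]
    - [[0,0,-0.035],0]
    - [[0,0,-0.03],0]
    - [[0,0.02,0],0]
    - [[0,0,0],0]

```text
time_s: 11.57
tcp_pos: [0.5475, -0.3598, 0.1822]
ee_rot: [[-1.0, -0.005, 0.005], [-0.005, 1.0, -0.001], [-0.005, -0.001, -1.0]]
wrist_force: [0.1, 0.2, -0.6]
gripper_width: 0.578
gripper_force: 0.0
```

```bash
python3 - <<'E'
from fit import *
s=r.sense(); t=np.array(s["tcp_pos"]); print(round(s["time_s"],2),t.round(4),np.round(s["ee_rot"],3).tolist())
p=imaging.capture("wrist");cv2.imwrite("pics/w5.png",p["frame"]); T=imaging.capture("top");S=imaging.capture("scene")
for q in (p,T,S): print(fit(q,(.547,-.382),lidc("l",.021),.012))
E
```

```text
11.57 [ 0.5475 -0.3598  0.1822] [[-1.0, -0.005, 0.005], [-0.005, 1.0, -0.001], [-0.005, -0.001, -1.0]]
(array([ 0.5475, -0.3805]), np.float32(536.1))
(array([ 0.547 , -0.3765]), np.float32(351.8))
(array([ 0.55 , -0.392]), np.float32(389.4))
```

View pics/w5.png

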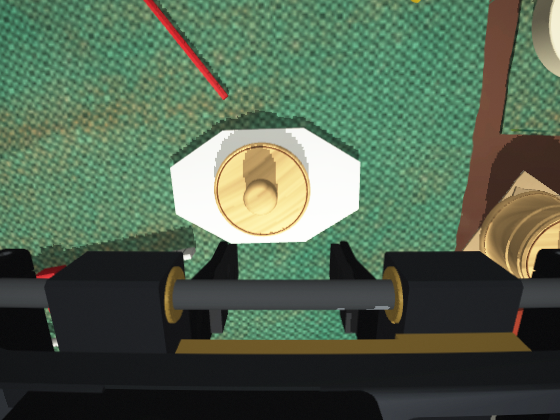

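Lid_largest rests centred on the board (262,190). Next lid_smallest from B.

Request:
apply_moves:
  moves:
    - [[-0.0064,0.02,0],0.3]
    - [[-0.0064,0.037,0],0]
    - [[-0.0064,0.037,0],0]
    - [[-0.0064,0.037,0],0]
    - [[-0.0064,0.037,0],0]

```text
time_s: 12.13
tcp_pos: [0.5784, -0.1921, 0.1777]
ee_rot: [[-1.0, 0.002, -0.002], [0.002, 1.0, -0.0], [0.002, -0.0, -1.0]]
wrist_force: [0.6, -0.0, 0.5]
gripper_width: 0.574
gripper_force: 0.0
```

Request:
apply_moves:
  moves:
    - [[-0.0064,0.037,0],0]
    - [[-0.0064,0.037,0],0]
    - [[-0.0064,0.037,0],0]
    - [[-0.0064,0.037,0],0]
    - [[-0.0064,0.037,0],0]

```text
time_s: 12.55
tcp_pos: [0.6108, -0.0068, 0.1778]
ee_rot: [[-1.0, 0.002, -0.002], [0.002, 1.0, -0.001], [0.002, -0.001, -1.0]]
wrist_force: [0.5, -0.5, -0.3]
gripper_width: 0.577
gripper_force: 0.0
```

Request:
apply_moves:
  moves:
    - [[-0.0064,0.037,0],0]
    - [[-0.0064,0.037,0],0]
    - [[-0.0064,0.02,0.02],0]
    - [[0,0,0.025],0]
    - [[0,0,0],0]
  hand: 0.045

```text
time_s: 12.97
tcp_pos: [0.627, 0.0863, 0.1274]
ee_rot: [[-1.0, 0.001, -0.012], [0.001, 1.0, -0.003], [0.012, -0.003, -1.0]]
wrist_force: [-1.0, -1.5, -2.1]
gripper_width: 0.517
gripper_force: 0.0
```

```bash
python3 l.py .631 .0945 s .064
```

```text
12.97 [0.627  0.0863 0.1274] [[-1.0, 0.001, -0.012], [0.001, 1.0, -0.003], [0.012, -0.003, -1.0]] [-1.  -1.5 -2.1]
lid (array([0.631, 0.102]), np.float32(398.4)) foot (array([0.627 , 0.0975]), np.float32(206.7)) d [0.004  0.0157]
```

Request:
apply_moves:
  moves:
    - [[-0.004,0.009,0],0]
    - [[0,0,0],0]
    - [[0,0,0],0]

```text
time_s: 13.27
tcp_pos: [0.6355, 0.0949, 0.1354]
ee_rot: [[-1.0, 0.002, 0.003], [0.002, 1.0, 0.001], [-0.003, 0.001, -1.0]]
wrist_force: [0.1, -0.1, 0.5]
gripper_width: 0.522
gripper_force: 0.0
```

```bash
python3 l.py .631 .0965 s .064 w6
```

```text
13.27 [0.6355 0.0949 0.1354] [[-1.0, 0.002, 0.003], [0.002, 1.0, 0.001], [-0.003, 0.001, -1.0]] [ 0.1 -0.1  0.5]
lid (array([0.6285, 0.098 ]), np.float32(405.9)) foot (array([0.631, 0.097]), np.float32(225.0)) d [-0.007   0.0031]
```

View pics/w6.png

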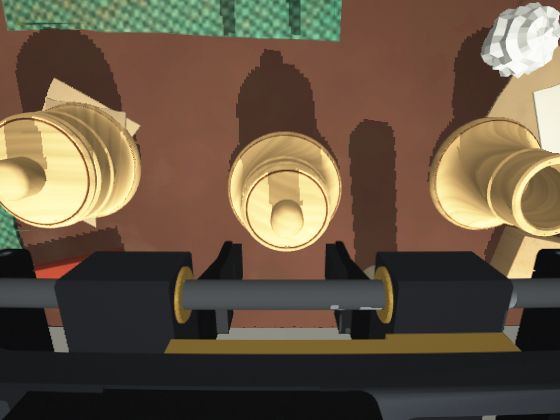

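Request:
apply_moves:
  moves:
    - [[0.005,0.002,0.015],0]
    - [[0,0,0.02],0]
    - [[0,0,0.015],0]
    - [[0,0,0.004],0]
    - [[0,0,0],0]

```text
time_s: 13.73
tcp_pos: [0.6289, 0.0963, 0.0794]
ee_rot: [[-1.0, 0.002, -0.001], [0.002, 1.0, -0.001], [0.001, -0.001, -1.0]]
wrist_force: [-1.1, 0.3, 1.0]
gripper_width: 0.519
gripper_force: 0.0
```

Request:
apply_moves:
  moves:
    - [[0,0,0],0]
    - [[0,0,0],0]

```text
time_s: 13.9
tcp_pos: [0.6304, 0.0971, 0.0815]
ee_rot: [[-1.0, 0.001, 0.003], [0.001, 1.0, 0.001], [-0.003, 0.001, -1.0]]
wrist_force: [-0.3, -0.4, 0.5]
gripper_width: 0.52
gripper_force: 0.0
```

Request:
apply_moves:
  moves:
    - [[0,0,0.0035],0]
    - [[0,0,0],0]

```text
time_s: 14.07
tcp_pos: [0.6295, 0.0971, 0.0767]
ee_rot: [[-1.0, 0.001, 0.001], [0.001, 1.0, 0.0], [-0.001, 0.0, -1.0]]
wrist_force: [-0.8, -0.3, -0.9]
gripper_width: 0.516
gripper_force: 0.0
```

Request:
apply_moves:
  moves:
    - [[0,0,0],0]
    - [[0,0,0],0]
    - [[0,0,0],0]
    - [[0,0,0],0]
    - [[0,0,0],0]
  hand: 0

```text
time_s: 14.48
tcp_pos: [0.6293, 0.097, 0.0764]
ee_rot: [[-1.0, 0.001, 0.0], [0.001, 1.0, 0.0], [-0.0, 0.0, -1.0]]
wrist_force: [-0.2, 0.9, 0.3]
gripper_width: 0.241
gripper_force: 30.0
```

Request:
apply_moves:
  moves:
    - [[0,0,-0.01],0]
    - [[0,0,-0.02],0]
    - [[0,0,-0.03],0]
    - [[0,0,-0.03],0]
    - [[0,0,-0.03],0]

```text
time_s: 14.9
tcp_pos: [0.6291, 0.0968, 0.1982]
ee_rot: [[-1.0, 0.001, -0.0], [0.001, 1.0, -0.0], [0.0, -0.0, -1.0]]
wrist_force: [0.1, -0.6, -0.4]
gripper_width: 0.24
gripper_force: 30.0
```

Request:
apply_moves:
  moves:
    - [[0,0,0],0]
    - [[0,0,0],0]

```text
time_s: 15.07
tcp_pos: [0.6304, 0.0974, 0.1995]
ee_rot: [[-1.0, 0.001, 0.005], [0.001, 1.0, 0.002], [-0.005, 0.002, -1.0]]
wrist_force: [-0.8, 0.2, -1.1]
gripper_width: 0.241
gripper_force: 30.0
```

```bash
cat > m.py <<'E'
from fit import *
import sys
# held lid l; jar j near x y : fit held lid offset rel TCP, and jar
l,j,x,y=sys.argv[1],sys.argv[2],float(sys.argv[3]),float(sys.argv[4])
s=r.sense(); t=np.array(s["tcp_pos"]);print(round(s["time_s"],2),t.round(4),np.round(s["ee_rot"],3).tolist(),s["gripper_width"])
p=imaging.capture("wrist")
# held lid: flange is tilted with nothing; search z offset too
best=max(((lambda f:(f[1],o,f[0]))(fit(p,t[:2],[(LR[l],t[2]-o),(LR[l],t[2]-o+.006)],.006)) for o in (.010,.012,.014,.016,.018,.020)),key=lambda c:c[0])
print("held",best[0],"zoff",best[1],"dxy",(best[2]-t[:2]).round(4))
for q in (p,imaging.capture("top"),imaging.capture("scene")):
    print("rim",fit(q,(x,y),rim(j),.012),"foot",fit(q,(x,y),foot(),.012),"both",fit(q,(x,y),rim(j)+foot(),.012))
if len(sys.argv)>5: cv2.imwrite(f"pics/{sys.argv[5]}.png",p["frame"])
E
python3 m.py s s .616 .283 w7
```

```text
15.07 [0.6304 0.0974 0.1995] [[-1.0, 0.001, 0.005], [0.001, 1.0, 0.002], [-0.005, 0.002, -1.0]] 0.24083796861448262
held 261.5 zoff 0.02 dxy [0.0045 0.0035]
rim (array([0.613, 0.281]), np.float32(490.3)) foot (array([0.613 , 0.2835]), np.float32(175.9)) both (array([0.6135, 0.282 ]), np.float32(647.1))
rim (array([0.6225, 0.269 ]), np.float32(155.0)) foot (array([0.615 , 0.2815]), np.float32(85.7)) both (array([0.63  , 0.2715]), np.float32(199.6))
rim (array([0.619, 0.277]), np.float32(310.3)) foot (array([0.618 , 0.2795]), np.float32(156.6)) both (array([0.619 , 0.2775]), np.float32(461.6))
```

View pics/w7.png

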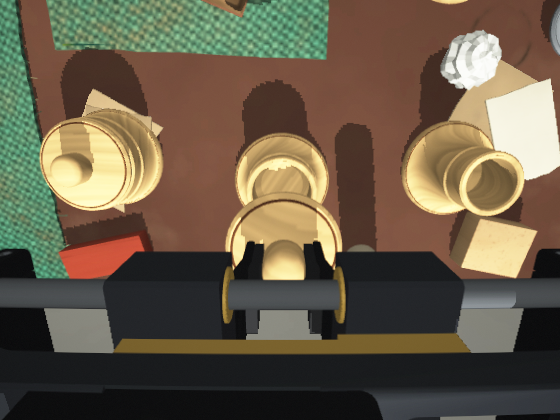

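Lid_smallest is held centred between fingers (283,230); jar A's open mouth shows at (483,180).

Request:
apply_moves:
  moves:
    - [[0.003,0.037,0],0]
    - [[0.003,0.037,0],0]
    - [[0.003,0.037,0],0]
    - [[0.003,0.037,0],0]
    - [[0.003,0.037,0],0]

```text
time_s: 15.63
tcp_pos: [0.6136, 0.2831, 0.1946]
ee_rot: [[-1.0, 0.002, -0.003], [0.002, 1.0, -0.002], [0.003, -0.002, -1.0]]
wrist_force: [1.2, 0.6, -0.5]
gripper_width: 0.243
gripper_force: 30.0
```

Request:
apply_moves:
  moves:
    - [[0,0.003,0.02],0]
    - [[0,0,0.015],0]
    - [[0,0,0.01],0]
    - [[0,0,0],0]
    - [[0,0,0],0]

```text
time_s: 16.05
tcp_pos: [0.6143, 0.2842, 0.1502]
ee_rot: [[-1.0, 0.002, -0.002], [0.002, 1.0, -0.002], [0.002, -0.002, -1.0]]
wrist_force: [-0.6, 0.5, -0.4]
gripper_width: 0.241
gripper_force: 30.0
```

```bash
sed -i 's/def score(p,G,xy,circs):/MR=417\ndef score(p,G,xy,circs):/; s/(u\[:,1\]<417)/(u[:,1]<MR)/; s/.sum()\/len(th)/.mean() if ok.sum()>15 else 0/' fit.py
sed -i 's/^best=/import fit as F; F.MR=242\nbest=/; s/^print("held"/F.MR=417\nprint("held"/; s/for o in (.*020))/for o in (.0125,.0145)/' m.py; python3 m.py s s .6145 .2825 w8
```

```text
File "m.py", line 9
    best=max(((lambda f:(f[1],o,f[0]))(fit(p,t[:2],[(LR[l],t[2]-o),(LR[l],t[2]-o+.006)],.006)) for o in (.0125,.0145),key=lambda c:c[0])
                                                                                                                     ^
SyntaxError: invalid syntax
```

```bash
sed -i 's/(.0125,.0145),key/(.0125,.0145)),key/' m.py; python3 m.py s s .6145 .2825 w8
```

```text
16.05 [0.6143 0.2842 0.1502] [[-1.0, 0.002, -0.002], [0.002, 1.0, -0.002], [0.002, -0.002, -1.0]] 0.24094013805816797
held 440.2 zoff 0.0125 dxy [ 0.0025 -0.    ]
rim (array([0.6135, 0.281 ]), np.float32(264.7)) foot (array([0.618, 0.281]), np.float32(165.6)) both (array([0.6135, 0.2815]), np.float32(406.3))
rim (array([0.624 , 0.2805]), np.float32(174.3)) foot (array([0.6135, 0.282 ]), np.float32(90.5)) both (array([0.615 , 0.2805]), np.float32(248.0))
rim (array([0.613, 0.281]), np.float32(267.1)) foot (array([0.618 , 0.2795]), np.float32(153.8)) both (array([0.6135, 0.281 ]), np.float32(411.7))
```

Request:
apply_moves:
  moves:
    - [[0.0025,-0.002,0.01],0]
    - [[0,0,0.015],0]
    - [[0,0,0.01],0]
    - [[0,0,0],0]
    - [[0,0,0],0]

```text
time_s: 16.62
tcp_pos: [0.6118, 0.2826, 0.1157]
ee_rot: [[-1.0, 0.001, -0.001], [0.001, 1.0, -0.001], [0.001, -0.001, -1.0]]
wrist_force: [0.9, 0.1, 0.5]
gripper_width: 0.242
gripper_force: 30.0
```

Request:
apply_moves:
  moves:
    - [[0,0,0.004],0]
    - [[0,0,0.004],0]
    - [[0,0,0],0]
    - [[0,0,0],0]

```text
time_s: 16.95
tcp_pos: [0.612, 0.283, 0.1083]
ee_rot: [[-1.0, 0.001, -0.0], [0.001, 1.0, -0.0], [0.0, -0.0, -1.0]]
wrist_force: [0.1, 0.2, -0.7]
gripper_width: 0.239
gripper_force: 30.0
```

Request:
apply_moves:
  moves:
    - [[0,0,0.003],0]
    - [[0,0,0.002],0]
    - [[0,0,0],0]
    - [[0,0,0],0]

```text
time_s: 17.28
tcp_pos: [0.6124, 0.283, 0.1036]
ee_rot: [[-1.0, 0.001, 0.001], [0.001, 1.0, 0.0], [-0.001, 0.0, -1.0]]
wrist_force: [-0.1, -0.0, -0.4]
gripper_width: 0.245
gripper_force: 30.0
```

Request:
apply_moves:
  moves:
    - [[0,0,0.002],0]
    - [[0,0,0.002],0]
    - [[0,0,0],0]
    - [[0,0,0],0]

```text
time_s: 17.62
tcp_pos: [0.6125, 0.2829, 0.0996]
ee_rot: [[-1.0, 0.001, 0.001], [0.001, 1.0, 0.0], [-0.001, 0.0, -1.0]]
wrist_force: [2.0, -1.8, 1.0]
gripper_width: 0.24
gripper_force: 30.0
```

Request:
apply_moves:
  moves:
    - [[0,0,0.002],0]
    - [[0,0,0],0]
    - [[0,0,0],0]

```text
time_s: 17.87
tcp_pos: [0.6133, 0.2826, 0.0986]
ee_rot: [[-1.0, 0.001, 0.003], [0.001, 1.0, -0.0], [-0.003, -0.0, -1.0]]
wrist_force: [2.6, -3.8, 6.2]
gripper_width: 0.237
gripper_force: 30.0
```

Request:
apply_moves:
  moves:
    - [[0,0,0],0]
    - [[0,0,0],0]
    - [[0,0,0],0]
    - [[0,0,0],0]
  hand: 0.045

```text
time_s: 18.2
tcp_pos: [0.6111, 0.2833, 0.0965]
ee_rot: [[-1.0, 0.001, -0.002], [0.001, 1.0, -0.0], [0.002, -0.0, -1.0]]
wrist_force: [0.6, -0.4, -0.1]
gripper_width: 0.455
gripper_force: 0.0
```

Request:
apply_moves:
  moves:
    - [[0,0,-0.01],0]
    - [[0,0,-0.03],0]
    - [[0,0,-0.035],0]
    - [[0,0,-0.03],0]
    - [[0,0,0],0]

```text
time_s: 18.62
tcp_pos: [0.6151, 0.2846, 0.2109]
ee_rot: [[-1.0, -0.0, 0.012], [-0.0, 1.0, 0.006], [-0.012, 0.006, -1.0]]
wrist_force: [-0.3, -0.7, 1.5]
gripper_width: 0.52
gripper_force: 0.0
```

```bash
python3 l.py .6145 .2825 s .086 w9
```

```text
18.62 [0.6151 0.2846 0.2109] [[-1.0, -0.0, 0.012], [-0.0, 1.0, 0.006], [-0.012, 0.006, -1.0]] [-0.3 -0.7  1.5]
lid (array([0.613 , 0.2825]), np.float32(494.5)) foot (array([0.6185, 0.2815]), np.float32(181.3)) d [-0.0021 -0.0021]
```

View pics/w9.png

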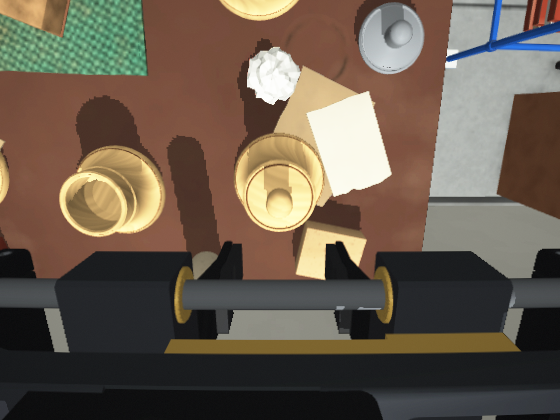

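Lid_smallest sits flat on jar A (280,195). Next lid_second from D.

Request:
apply_moves:
  moves:
    - [[0.02,-0.004,0.005],0]
    - [[0.037,-0.004,0],0]
    - [[0.037,-0.004,0],0]
    - [[0.037,-0.004,0],0]
    - [[0.037,-0.004,0],0]

```text
time_s: 19.08
tcp_pos: [0.4417, 0.2622, 0.1961]
ee_rot: [[-1.0, 0.002, -0.002], [0.002, 1.0, -0.002], [0.002, -0.002, -1.0]]
wrist_force: [-0.3, 0.5, 0.4]
gripper_width: 0.514
gripper_force: 0.0
```

Request:
apply_moves:
  moves:
    - [[0.03,-0.004,0.01],0]
    - [[0.01,0,0.03],0]
    - [[0,0,0.01],0]
    - [[0,0,0],0]
    - [[0,0,0],0]
  hand: 0.05

```text
time_s: 19.5
tcp_pos: [0.4037, 0.259, 0.147]
ee_rot: [[-1.0, 0.001, -0.001], [0.001, 1.0, -0.002], [0.001, -0.002, -1.0]]
wrist_force: [0.1, -0.6, 0.2]
gripper_width: 0.574
gripper_force: 0.0
```

```bash
python3 l.py .403 .26 2 .078 w10
```

```text
19.5 [0.4037 0.259  0.147 ] [[-1.0, 0.001, -0.001], [0.001, 1.0, -0.002], [0.001, -0.002, -1.0]] [ 0.1 -0.6  0.2]
lid (array([0.397, 0.26 ]), np.float32(415.7)) foot (array([0.3975, 0.263 ]), np.float32(167.4)) d [-0.0067  0.001 ]
```

View pics/w10.png

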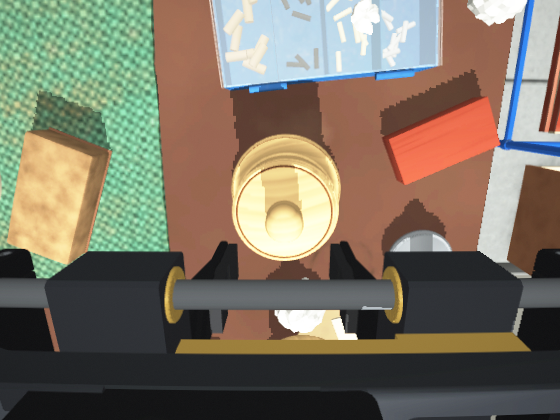

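Jar D with its lid at (285,212), grey lid off to the right (420,245).

Request:
apply_moves:
  moves:
    - [[0.0055,0.001,0.012],0]
    - [[0,0,0.02],0]
    - [[0,0,0.017],0]
    - [[0,0,0.006],0]
    - [[0,0,0],0]

```text
time_s: 19.97
tcp_pos: [0.3986, 0.2599, 0.0916]
ee_rot: [[-1.0, 0.002, -0.001], [0.002, 1.0, -0.002], [0.001, -0.002, -1.0]]
wrist_force: [0.3, 0.4, -0.3]
gripper_width: 0.572
gripper_force: 0.0
```

Request:
apply_moves:
  moves:
    - [[0,0,0],0]
    - [[0,0,0],0]

```text
time_s: 20.13
tcp_pos: [0.3994, 0.261, 0.0935]
ee_rot: [[-1.0, 0.001, 0.002], [0.001, 1.0, 0.002], [-0.002, 0.002, -1.0]]
wrist_force: [0.0, -0.8, 0.5]
gripper_width: 0.574
gripper_force: 0.0
```

Request:
apply_moves:
  moves:
    - [[0.001,0,0.0025],0]
    - [[0,0,0],0]

```text
time_s: 20.3
tcp_pos: [0.3976, 0.2605, 0.0903]
ee_rot: [[-1.0, 0.001, 0.001], [0.001, 1.0, 0.001], [-0.001, 0.001, -1.0]]
wrist_force: [-0.0, -0.9, -1.5]
gripper_width: 0.574
gripper_force: 0.0
```

Request:
apply_moves:
  moves:
    - [[0,0,0],0]
    - [[0,0,0],0]
    - [[0,0,0],0]
    - [[0,0,0],0]
    - [[0,0,0],0]
  hand: 0

```text
time_s: 20.72
tcp_pos: [0.3975, 0.2602, 0.0899]
ee_rot: [[-1.0, 0.001, 0.0], [0.001, 1.0, -0.0], [-0.0, -0.0, -1.0]]
wrist_force: [0.2, 1.5, 1.2]
gripper_width: 0.283
gripper_force: 12.7
```

Request:
apply_moves:
  moves:
    - [[0,0,-0.01],0]
    - [[0,0,-0.02],0]
    - [[0,0,-0.03],0]
    - [[0,0,-0.03],0]
    - [[0,0,-0.02],0]

```text
time_s: 21.13
tcp_pos: [0.3981, 0.2607, 0.2024]
ee_rot: [[-1.0, 0.001, 0.002], [0.001, 1.0, 0.002], [-0.002, 0.002, -1.0]]
wrist_force: [0.4, 0.1, -0.9]
gripper_width: 0.276
gripper_force: 30.0
```

Request:
apply_moves:
  moves:
    - [[-0.022,-0.017,0],0]
    - [[-0.03,-0.022,0],0]
    - [[-0.03,-0.022,0],0]
    - [[-0.03,-0.022,0],0]
    - [[-0.03,-0.022,0],0]

```text
time_s: 21.55
tcp_pos: [0.5403, 0.154, 0.1997]
ee_rot: [[-1.0, 0.001, -0.0], [0.001, 1.0, 0.0], [0.0, 0.0, -1.0]]
wrist_force: [0.2, 0.6, -0.8]
gripper_width: 0.278
gripper_force: 30.0
```

Request:
apply_moves:
  moves:
    - [[-0.03,-0.022,0],0]
    - [[-0.03,-0.022,0],0]
    - [[-0.028,-0.012,0],0]
    - [[0,0,0],0]
    - [[0,0,0],0]

```text
time_s: 21.97
tcp_pos: [0.6278, 0.0978, 0.1982]
ee_rot: [[-1.0, 0.004, -0.002], [0.004, 1.0, -0.001], [0.002, -0.001, -1.0]]
wrist_force: [0.1, 0.2, -1.1]
gripper_width: 0.276
gripper_force: 30.0
```

```bash
python3 m.py 2 2 .629 .0965 w11
```

```text
21.97 [0.6278 0.0978 0.1982] [[-1.0, 0.004, -0.002], [0.004, 1.0, -0.001], [0.002, -0.001, -1.0]] 0.2757964583100845
held 438.4 zoff 0.0125 dxy [ 0.004 -0.   ]
rim (array([0.6275, 0.097 ]), np.float32(219.4)) foot (array([0.626 , 0.0965]), np.float32(166.6)) both (array([0.6275, 0.097 ]), np.float32(383.1))
rim (array([0.6165, 0.1105]), np.float32(232.9)) foot (array([0.629, 0.094]), np.float32(161.1)) both (array([0.6295, 0.094 ]), np.float32(342.2))
rim (array([0.6325, 0.091 ]), np.float32(282.2)) foot (array([0.63  , 0.0925]), np.float32(190.8)) both (array([0.6315, 0.0915]), np.float32(467.6))
```

Request:
apply_moves:
  moves:
    - [[0.0035,-0.001,0.02],0]
    - [[0,0,0.03],0]
    - [[0,0,0.025],0]
    - [[0,0,0.015],0]
    - [[0,0,0.005],0]

```text
time_s: 22.53
tcp_pos: [0.621, 0.0984, 0.1022]
ee_rot: [[-1.0, -0.0, -0.005], [-0.0, 1.0, -0.001], [0.005, -0.001, -1.0]]
wrist_force: [-0.1, 0.3, -1.0]
gripper_width: 0.28
gripper_force: 30.0
```

Request:
apply_moves:
  moves:
    - [[0,0,0],0]
    - [[0,0,0],0]
    - [[0,0,0],0]

```text
time_s: 22.78
tcp_pos: [0.6247, 0.0987, 0.1068]
ee_rot: [[-1.0, 0.0, 0.003], [0.0, 1.0, 0.001], [-0.003, 0.001, -1.0]]
wrist_force: [0.7, -0.1, -1.7]
gripper_width: 0.279
gripper_force: 30.0
```

```bash
python3 m.py 2 2 .629 .0965 w12
```

```text
22.78 [0.6247 0.0987 0.1068] [[-1.0, 0.0, 0.003], [0.0, 1.0, 0.001], [-0.003, 0.001, -1.0]] 0.2794934457532495
held 436.4 zoff 0.0125 dxy [ 0.004 -0.   ]
rim (array([0.627, 0.098]), np.float32(210.1)) foot (array([0.6265, 0.096 ]), np.float32(166.3)) both (array([0.627 , 0.0975]), np.float32(368.7))
rim (array([0.6255, 0.083 ]), np.float32(129.2)) foot (array([0.629, 0.094]), np.float32(111.2)) both (array([0.627, 0.093]), np.float32(199.9))
rim (array([0.631 , 0.0955]), np.float32(143.8)) foot (array([0.63  , 0.0925]), np.float32(185.1)) both (array([0.6305, 0.092 ]), np.float32(321.8))
```

View pics/w12.png

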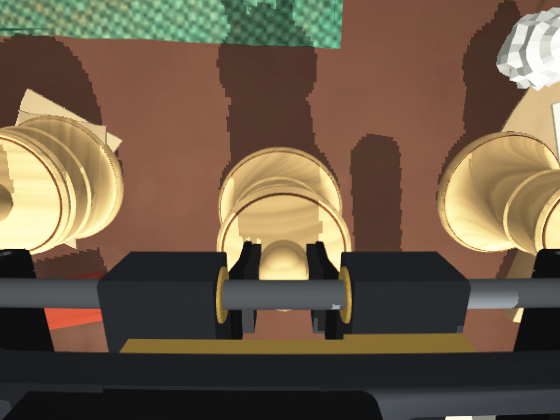

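Request:
apply_moves:
  moves:
    - [[0.001,-0.002,0.008],0]
    - [[0,0,0.007],0]
    - [[0,0,0.003],0]
    - [[0,0,0],0]
    - [[0,0,0],0]

```text
time_s: 23.35
tcp_pos: [0.6227, 0.0958, 0.0863]
ee_rot: [[-1.0, 0.001, -0.001], [0.001, 1.0, -0.001], [0.001, -0.001, -1.0]]
wrist_force: [0.6, 0.6, -1.9]
gripper_width: 0.278
gripper_force: 30.0
```

Request:
apply_moves:
  moves:
    - [[0,0,0.002],0]
    - [[0,0,0.002],0]
    - [[0,0,0],0]
    - [[0,0,0],0]

```text
time_s: 23.68
tcp_pos: [0.6229, 0.0961, 0.0829]
ee_rot: [[-1.0, 0.001, 0.0], [0.001, 1.0, 0.0], [-0.0, 0.0, -1.0]]
wrist_force: [-1.1, 0.6, -0.6]
gripper_width: 0.277
gripper_force: 30.0
```

Request:
apply_moves:
  moves:
    - [[0,0,0.002],0]
    - [[0,0,0.002],0]
    - [[0,0,0],0]
    - [[0,0,0],0]

```text
time_s: 24.02
tcp_pos: [0.6242, 0.0962, 0.0798]
ee_rot: [[-1.0, 0.001, 0.003], [0.001, 1.0, 0.001], [-0.003, 0.001, -1.0]]
wrist_force: [2.1, 0.2, 3.2]
gripper_width: 0.275
gripper_force: 30.0
```

Request:
apply_moves:
  moves:
    - [[-0.0015,0,0],0]
    - [[0,0,0.002],0]
    - [[0,0,0],0]
    - [[0,0,0],0]

```text
time_s: 24.35
tcp_pos: [0.6245, 0.0961, 0.0765]
ee_rot: [[-1.0, 0.001, 0.0], [0.001, 1.0, 0.0], [-0.0, 0.0, -1.0]]
wrist_force: [4.0, -0.7, 1.0]
gripper_width: 0.276
gripper_force: 30.0
```

Request:
apply_moves:
  moves:
    - [[0,0,0.002],0]
    - [[0,0,0],0]
    - [[0,0,0],0]

```text
time_s: 24.6
tcp_pos: [0.6248, 0.0961, 0.0759]
ee_rot: [[-1.0, 0.001, 0.001], [0.001, 1.0, -0.0], [-0.001, -0.0, -1.0]]
wrist_force: [0.9, 0.7, 5.5]
gripper_width: 0.28
gripper_force: 30.0
```

Request:
apply_moves:
  moves:
    - [[0,0,0],0]
    - [[0,0,0],0]
    - [[0,0,0],0]
    - [[0,0,0],0]
  hand: 0.052

```text
time_s: 24.93
tcp_pos: [0.6231, 0.0958, 0.0739]
ee_rot: [[-1.0, 0.002, -0.003], [0.002, 1.0, -0.0], [0.003, -0.0, -1.0]]
wrist_force: [0.0, 0.2, -0.8]
gripper_width: 0.499
gripper_force: 0.0
```

Request:
apply_moves:
  moves:
    - [[0,0,-0.01],0]
    - [[0,0,-0.03],0]
    - [[0,0,-0.035],0]
    - [[0,0,-0.03],0]
    - [[0,0,0],0]

```text
time_s: 25.35
tcp_pos: [0.6279, 0.0968, 0.1878]
ee_rot: [[-1.0, -0.0, 0.013], [-0.0, 1.0, 0.003], [-0.013, 0.003, -1.0]]
wrist_force: [1.4, 0.4, 1.1]
gripper_width: 0.594
gripper_force: 0.0
```

```bash
python3 l.py .627 .097 2 .064
```

```text
25.35 [0.6279 0.0968 0.1878] [[-1.0, -0.0, 0.013], [-0.0, 1.0, 0.003], [-0.013, 0.003, -1.0]] [1.4 0.4 1.1]
lid (array([0.6255, 0.097 ]), np.float32(466.0)) foot (array([0.631, 0.097]), np.float32(213.1)) d [-0.0024  0.0002]
```

Request:
apply_moves:
  moves:
    - [[0.004,-0.03,0],0]
    - [[0.005,-0.037,0],0]
    - [[0.005,-0.037,0],0]
    - [[0.005,-0.037,0],0]
    - [[0.004,-0.037,0.01],0]

```text
time_s: 25.82
tcp_pos: [0.6008, -0.0833, 0.1707]
ee_rot: [[-1.0, 0.0, 0.001], [0.0, 1.0, 0.0], [-0.001, 0.0, -1.0]]
wrist_force: [1.0, -0.2, -0.1]
gripper_width: 0.599
gripper_force: 0.0
```

Request:
apply_moves:
  moves:
    - [[0,-0.005,0.025],0]
    - [[0,0,0.02],0]
    - [[0,0,0],0]
    - [[0,0,0],0]
    - [[0,0,0],0]

```text
time_s: 26.23
tcp_pos: [0.6016, -0.0867, 0.1255]
ee_rot: [[-1.0, 0.0, 0.001], [0.0, 1.0, -0.0], [-0.001, -0.0, -1.0]]
wrist_force: [-0.5, 0.1, 0.8]
gripper_width: 0.597
gripper_force: 0.0
```

```bash
python3 l.py .6025 -.085 3 .058
```

```text
26.23 [ 0.6016 -0.0867  0.1255] [[-1.0, 0.0, 0.001], [0.0, 1.0, -0.0], [-0.001, -0.0, -1.0]] [-0.5  0.1  0.8]
lid (array([ 0.6035, -0.085 ]), np.float32(435.9)) foot (array([ 0.601 , -0.0855]), np.float32(136.1)) d [0.0019 0.0017]
```

Request:
apply_moves:
  moves:
    - [[-0.001,0.0015,0.012],0]
    - [[0,0,0.02],0]
    - [[0,0,0.015],0]
    - [[0,0,0.006],0]
    - [[0,0,0],0]

```text
time_s: 26.7
tcp_pos: [0.6018, -0.085, 0.0714]
ee_rot: [[-1.0, 0.0, -0.002], [0.0, 1.0, -0.0], [0.002, -0.0, -1.0]]
wrist_force: [0.0, -0.7, 0.8]
gripper_width: 0.598
gripper_force: 0.0
```

Request:
apply_moves:
  moves:
    - [[0,0,0],0]
    - [[0,0,0],0]

```text
time_s: 26.87
tcp_pos: [0.6033, -0.0852, 0.0734]
ee_rot: [[-1.0, 0.0, 0.003], [0.0, 1.0, -0.0], [-0.003, -0.0, -1.0]]
wrist_force: [0.3, 0.1, -0.7]
gripper_width: 0.601
gripper_force: 0.0
```

Request:
apply_moves:
  moves:
    - [[0,0,0.0025],0]
    - [[0,0,0],0]

```text
time_s: 27.03
tcp_pos: [0.6024, -0.0854, 0.07]
ee_rot: [[-1.0, 0.001, 0.001], [0.001, 1.0, 0.0], [-0.001, 0.0, -1.0]]
wrist_force: [0.9, -0.7, 0.3]
gripper_width: 0.59
gripper_force: 0.0
```

Request:
apply_moves:
  moves:
    - [[0,0,0],0]
    - [[0,0,0],0]
    - [[0,0,0],0]
    - [[0,0,0],0]
    - [[0,0,0],0]
  hand: 0

```text
time_s: 27.45
tcp_pos: [0.6021, -0.0855, 0.0694]
ee_rot: [[-1.0, 0.001, 0.0], [0.001, 1.0, -0.0], [-0.0, -0.0, -1.0]]
wrist_force: [-0.5, 0.1, 0.2]
gripper_width: 0.316
gripper_force: 30.1
```

Request:
apply_moves:
  moves:
    - [[0,0,-0.01],0]
    - [[0,0,-0.02],0]
    - [[0,0,-0.035],0]
    - [[0,0,-0.035],0]
    - [[0,0,-0.03],0]

```text
time_s: 27.87
tcp_pos: [0.6022, -0.0856, 0.2022]
ee_rot: [[-1.0, 0.001, 0.001], [0.001, 1.0, -0.0], [-0.001, -0.0, -1.0]]
wrist_force: [0.6, -0.3, -1.1]
gripper_width: 0.31
gripper_force: 30.0
```

Request:
apply_moves:
  moves:
    - [[0.012,0.02,0],0]
    - [[0.019,0.032,0],0]
    - [[0.019,0.032,0],0]
    - [[0.019,0.032,0],0]
    - [[0.019,0.032,0],0]

```text
time_s: 28.28
tcp_pos: [0.513, 0.0636, 0.1999]
ee_rot: [[-1.0, 0.002, 0.0], [0.002, 1.0, 0.0], [-0.0, 0.0, -1.0]]
wrist_force: [0.8, 1.0, -0.7]
gripper_width: 0.306
gripper_force: 30.0
```

Request:
apply_moves:
  moves:
    - [[0.019,0.032,0],0]
    - [[0.019,0.032,0],0]
    - [[0.019,0.032,0],0]
    - [[0.019,0.032,0],0]
    - [[0.019,0.032,0],0]

```text
time_s: 28.7
tcp_pos: [0.4181, 0.224, 0.2001]
ee_rot: [[-1.0, 0.001, 0.001], [0.001, 1.0, 0.001], [-0.001, 0.001, -1.0]]
wrist_force: [1.5, 0.5, -1.0]
gripper_width: 0.312
gripper_force: 30.0
```

Request:
apply_moves:
  moves:
    - [[0.019,0.032,0],0]
    - [[0.006,0.012,0],0]
    - [[0,0,0],0]
    - [[0,0,0],0]
    - [[0,0,0],0]

```text
time_s: 29.12
tcp_pos: [0.3945, 0.2663, 0.1996]
ee_rot: [[-1.0, 0.001, -0.0], [0.001, 1.0, -0.0], [0.0, -0.0, -1.0]]
wrist_force: [0.1, -0.1, -0.7]
gripper_width: 0.313
gripper_force: 30.0
```

```bash
python3 m.py 3 3 .399 .262 w13
```

```text
29.12 [0.3945 0.2663 0.1996] [[-1.0, 0.001, -0.0], [0.001, 1.0, -0.0], [0.0, -0.0, -1.0]] 0.31327464174341413
held 443.6 zoff 0.0145 dxy [0.0035 0.0035]
rim (array([0.3975, 0.2625]), np.float32(222.6)) foot (array([0.396 , 0.2615]), np.float32(149.9)) both (array([0.3975, 0.2625]), np.float32(371.3))
rim (array([0.3905, 0.276 ]), np.float32(129.5)) foot (array([0.3985, 0.2665]), np.float32(87.3)) both (array([0.398, 0.269]), np.float32(197.2))
rim (array([0.401 , 0.2565]), np.float32(327.1)) foot (array([0.3995, 0.2585]), np.float32(171.4)) both (array([0.399, 0.26 ]), np.float32(492.0))
```

Request:
apply_moves:
  moves:
    - [[0,-0.004,0.02],0]
    - [[0,0,0.025],0]
    - [[0,0,0.02],0]
    - [[0,0,0.01],0]
    - [[0,0,0],0]

```text
time_s: 29.68
tcp_pos: [0.3937, 0.2606, 0.122]
ee_rot: [[-1.0, 0.003, -0.004], [0.003, 1.0, -0.004], [0.004, -0.004, -1.0]]
wrist_force: [0.3, 0.2, -1.8]
gripper_width: 0.311
gripper_force: 30.0
```

Request:
apply_moves:
  moves:
    - [[0,0,0],0]
    - [[0,0,0],0]
    - [[0,0,0],0]

```text
time_s: 29.93
tcp_pos: [0.3952, 0.2632, 0.1255]
ee_rot: [[-1.0, 0.001, 0.002], [0.001, 1.0, 0.002], [-0.002, 0.002, -1.0]]
wrist_force: [0.7, 0.2, -0.5]
gripper_width: 0.313
gripper_force: 30.0
```

```bash
python3 m.py 3 3 .3985 .262 w14
```

```text
29.93 [0.3952 0.2632 0.1255] [[-1.0, 0.001, 0.002], [0.001, 1.0, 0.002], [-0.002, 0.002, -1.0]] 0.31318771868467243
held 445.4 zoff 0.0145 dxy [0.0035 0.001 ]
rim (array([0.4   , 0.2545]), np.float32(204.0)) foot (array([0.396, 0.262]), np.float32(178.6)) both (array([0.3965, 0.2625]), np.float32(374.3))
rim (array([0.3945, 0.249 ]), np.float32(148.9)) foot (array([0.3995, 0.248 ]), np.float32(92.0)) both (array([0.3955, 0.248 ]), np.float32(234.2))
rim (array([0.4125, 0.2605]), np.float32(178.6)) foot (array([0.399, 0.259]), np.float32(170.6)) both (array([0.3985, 0.26  ]), np.float32(313.5))
```

View pics/w14.png

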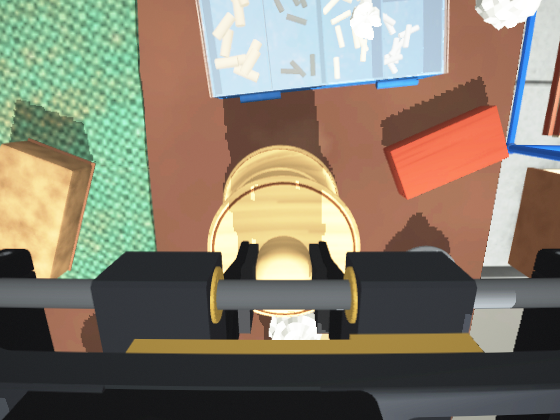

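Lid_third is held level over jar D (282,225).

Request:
apply_moves:
  moves:
    - [[0,-0.001,0.01],0]
    - [[0,0,0.008],0]
    - [[0,0,0.003],0]
    - [[0,0,0],0]
    - [[0,0,0],0]

```text
time_s: 30.5
tcp_pos: [0.3945, 0.2618, 0.1033]
ee_rot: [[-1.0, 0.001, -0.0], [0.001, 1.0, -0.0], [0.0, -0.0, -1.0]]
wrist_force: [-0.5, -1.1, 0.6]
gripper_width: 0.313
gripper_force: 30.0
```

Request:
apply_moves:
  moves:
    - [[0,0,0.002],0]
    - [[0,0,0.002],0]
    - [[0,0,0],0]
    - [[0,0,0],0]

```text
time_s: 30.83
tcp_pos: [0.3945, 0.2618, 0.0993]
ee_rot: [[-1.0, 0.001, -0.0], [0.001, 1.0, -0.0], [0.0, -0.0, -1.0]]
wrist_force: [-0.2, 0.3, -1.7]
gripper_width: 0.31
gripper_force: 30.0
```

Request:
apply_moves:
  moves:
    - [[0,0,0.002],0]
    - [[0,0,0.002],0]
    - [[0,0,0],0]
    - [[0,0,0],0]

```text
time_s: 31.17
tcp_pos: [0.3946, 0.2618, 0.0954]
ee_rot: [[-1.0, 0.001, 0.0], [0.001, 1.0, 0.0], [-0.0, 0.0, -1.0]]
wrist_force: [1.0, 0.3, -1.7]
gripper_width: 0.306
gripper_force: 30.0
```

Request:
apply_moves:
  moves:
    - [[0,0,0.002],0]
    - [[0,0,0.002],0]
    - [[0,0,0],0]
    - [[0,0,0],0]

```text
time_s: 31.5
tcp_pos: [0.3958, 0.2623, 0.0923]
ee_rot: [[-1.0, 0.0, 0.003], [0.0, 1.0, 0.001], [-0.003, 0.001, -1.0]]
wrist_force: [2.6, -2.2, 4.7]
gripper_width: 0.311
gripper_force: 30.0
```

Request:
apply_moves:
  moves:
    - [[0,0,0.002],0]
    - [[0,0,0],0]
    - [[0,0,0],0]

```text
time_s: 31.75
tcp_pos: [0.3955, 0.2623, 0.0899]
ee_rot: [[-1.0, 0.0, 0.002], [0.0, 1.0, 0.001], [-0.002, 0.001, -1.0]]
wrist_force: [3.8, -1.8, 3.7]
gripper_width: 0.314
gripper_force: 30.0
```

Request:
apply_moves:
  moves:
    - [[-0.001,0,0.002],0]
    - [[0,0,0],0]
    - [[0,0,0],0]

```text
time_s: 32.0
tcp_pos: [0.3967, 0.262, 0.0893]
ee_rot: [[-1.0, -0.0, 0.002], [-0.0, 1.0, 0.0], [-0.002, 0.0, -1.0]]
wrist_force: [2.5, -5.8, 13.8]
gripper_width: 0.309
gripper_force: 30.0
```

Request:
apply_moves:
  moves:
    - [[0,0,0],0]
    - [[0,0,0],0]
    - [[0,0,0],0]
    - [[0,0,0],0]
  hand: 0.055

```text
time_s: 32.33
tcp_pos: [0.3977, 0.2668, 0.0901]
ee_rot: [[-1.0, 0.0, 0.006], [0.0, 1.0, 0.01], [-0.006, 0.01, -1.0]]
wrist_force: [-3.5, 8.0, 15.4]
gripper_width: 0.531
gripper_force: 7.8
```

Request:
apply_moves:
  moves:
    - [[0,0,-0.01],0]
    - [[0,0,-0.03],0]
    - [[0,0,-0.035],0]
    - [[0,0,-0.03],0]
    - [[0,0,0],0]

```text
time_s: 32.75
tcp_pos: [0.3971, 0.2642, 0.1976]
ee_rot: [[-1.0, 0.0, 0.007], [0.0, 1.0, 0.008], [-0.007, 0.008, -1.0]]
wrist_force: [0.1, 0.4, 0.0]
gripper_width: 0.634
gripper_force: 0.0
```

```bash
python3 l.py .398 .2625 3 .078 w15
```

```text
32.75 [0.3971 0.2642 0.1976] [[-1.0, 0.0, 0.007], [0.0, 1.0, 0.008], [-0.007, 0.008, -1.0]] [0.1 0.4 0. ]
lid (array([0.398 , 0.2625]), np.float32(528.1)) foot (array([0.397 , 0.2625]), np.float32(154.9)) d [ 0.0009 -0.0017]
```

Request:
apply_moves:
  moves:
    - [[-0.005,-0.022,0],0]
    - [[-0.0085,-0.037,0],0]
    - [[-0.0085,-0.037,0],0]
    - [[-0.0085,-0.037,0],0]
    - [[-0.0085,-0.037,0],0]

```text
time_s: 33.22
tcp_pos: [0.4326, 0.0901, 0.1905]
ee_rot: [[-1.0, 0.001, -0.004], [0.001, 1.0, -0.001], [0.004, -0.001, -1.0]]
wrist_force: [0.7, -0.3, 0.6]
gripper_width: 0.635
gripper_force: 0.0
```

Request:
apply_moves:
  moves:
    - [[-0.0085,-0.037,0],0]
    - [[-0.0085,-0.037,0],0]
    - [[-0.0085,-0.037,0],0]
    - [[-0.0085,-0.037,0],0]
    - [[-0.0085,-0.037,0],0]

```text
time_s: 33.63
tcp_pos: [0.4751, -0.0946, 0.1904]
ee_rot: [[-1.0, 0.002, -0.004], [0.002, 1.0, 0.001], [0.004, 0.001, -1.0]]
wrist_force: [2.0, 0.4, 0.5]
gripper_width: 0.632
gripper_force: 0.0
```

Request:
apply_moves:
  moves:
    - [[-0.0085,-0.037,0],0]
    - [[-0.0085,-0.037,0],0]
    - [[-0.0085,-0.037,0],0]
    - [[-0.0085,-0.037,0],0]
    - [[-0.0085,-0.037,0],0]

```text
time_s: 34.05
tcp_pos: [0.5178, -0.2792, 0.1898]
ee_rot: [[-1.0, 0.002, -0.004], [0.002, 1.0, 0.003], [0.004, 0.003, -1.0]]
wrist_force: [1.3, 0.4, 0.6]
gripper_width: 0.632
gripper_force: 0.0
```

Request:
apply_moves:
  moves:
    - [[-0.0085,-0.037,0],0]
    - [[-0.0085,-0.037,0.02],0]
    - [[-0.006,-0.025,0.03],0]
    - [[0,0,0.03],0]
    - [[0,0,0],0]

```text
time_s: 34.47
tcp_pos: [0.536, -0.3743, 0.1027]
ee_rot: [[-1.0, 0.006, -0.016], [0.006, 1.0, 0.01], [0.016, 0.01, -1.0]]
wrist_force: [-2.1, 1.2, -1.9]
gripper_width: 0.631
gripper_force: 0.0
```

Request:
apply_moves:
  moves:
    - [[0,0,0],0]
    - [[0,0,0],0]

```text
time_s: 34.63
tcp_pos: [0.5419, -0.3758, 0.1136]
ee_rot: [[-1.0, -0.0, -0.0], [-0.0, 1.0, -0.0], [0.0, -0.0, -1.0]]
wrist_force: [0.5, 0.3, 0.6]
gripper_width: 0.629
gripper_force: 0.0
```

```bash
python3 l.py .5475 -.381 l .023
```

```text
34.63 [ 0.5419 -0.3758  0.1136] [[-1.0, -0.0, -0.0], [-0.0, 1.0, -0.0], [0.0, -0.0, -1.0]] [0.5 0.3 0.6]
lid (array([ 0.5465, -0.38  ]), np.float32(549.9)) foot (array([ 0.5565, -0.3795]), np.float32(206.9)) d [ 0.0046 -0.0042]
```

Request:
apply_moves:
  moves:
    - [[-0.0045,-0.004,0.015],0]
    - [[0,0,0.025],0]
    - [[0,0,0.02],0]
    - [[0,0,0.01],0]
    - [[0,0,0.002],0]

```text
time_s: 35.1
tcp_pos: [0.5454, -0.3794, 0.0394]
ee_rot: [[-1.0, 0.001, -0.002], [0.001, 1.0, 0.001], [0.002, 0.001, -1.0]]
wrist_force: [0.5, 0.5, -0.4]
gripper_width: 0.63
gripper_force: 0.0
```

Request:
apply_moves:
  moves:
    - [[0,0,0],0]
    - [[0,0,0],0]
    - [[0,0,0],0]

```text
time_s: 35.35
tcp_pos: [0.5471, -0.3807, 0.0427]
ee_rot: [[-1.0, 0.001, 0.003], [0.001, 1.0, -0.002], [-0.003, -0.002, -1.0]]
wrist_force: [-0.5, 0.6, 0.3]
gripper_width: 0.634
gripper_force: 0.0
```

Request:
apply_moves:
  moves:
    - [[0,0,0.004],0]
    - [[0,0,0],0]
    - [[0,0,0],0]

```text
time_s: 35.6
tcp_pos: [0.546, -0.3803, 0.0371]
ee_rot: [[-1.0, 0.001, 0.0], [0.001, 1.0, -0.0], [-0.0, -0.0, -1.0]]
wrist_force: [0.5, 0.9, 0.5]
gripper_width: 0.633
gripper_force: 0.0
```

Request:
apply_moves:
  moves:
    - [[0,0,0],0]
    - [[0,0,0],0]
    - [[0,0,0],0]
    - [[0,0,0],0]
    - [[0,0,0],0]
  hand: 0

```text
time_s: 36.02
tcp_pos: [0.5461, -0.3804, 0.037]
ee_rot: [[-1.0, 0.001, 0.0], [0.001, 1.0, -0.0], [-0.0, -0.0, -1.0]]
wrist_force: [0.1, 0.1, -0.2]
gripper_width: 0.345
gripper_force: 30.1
```

Request:
apply_moves:
  moves:
    - [[0,0,-0.01],0]
    - [[0,0,-0.02],0]
    - [[0,0,-0.035],0]
    - [[0,0,-0.035],0]
    - [[0,0,-0.035],0]

```text
time_s: 36.43
tcp_pos: [0.5456, -0.3801, 0.1738]
ee_rot: [[-1.0, 0.001, -0.001], [0.001, 1.0, 0.0], [0.001, 0.0, -1.0]]
wrist_force: [0.1, -0.5, -0.7]
gripper_width: 0.349
gripper_force: 30.0
```

Request:
apply_moves:
  moves:
    - [[-0.004,0.02,0],0]
    - [[-0.007,0.037,0],0]
    - [[-0.007,0.037,0],0]
    - [[-0.007,0.037,0],0]
    - [[-0.007,0.037,0],0]

```text
time_s: 36.85
tcp_pos: [0.578, -0.2109, 0.1727]
ee_rot: [[-1.0, 0.002, 0.001], [0.002, 1.0, 0.0], [-0.001, 0.0, -1.0]]
wrist_force: [0.6, 0.3, -1.2]
gripper_width: 0.35
gripper_force: 30.0
```

Request:
apply_moves:
  moves:
    - [[-0.007,0.037,0],0]
    - [[-0.007,0.037,0],0]
    - [[-0.007,0.037,0],0]
    - [[0,0.014,0],0]
    - [[0,0,0],0]

```text
time_s: 37.27
tcp_pos: [0.5996, -0.0841, 0.1726]
ee_rot: [[-1.0, -0.003, 0.001], [-0.003, 1.0, 0.001], [-0.001, 0.001, -1.0]]
wrist_force: [-0.8, 0.5, -0.9]
gripper_width: 0.346
gripper_force: 30.0
```

Request:
apply_moves:
  moves:
    - [[0,0,0],0]
    - [[0,0,0],0]
    - [[0,0,0],0]

```text
time_s: 37.52
tcp_pos: [0.5991, -0.0887, 0.1721]
ee_rot: [[-1.0, 0.003, -0.0], [0.003, 1.0, -0.0], [0.0, -0.0, -1.0]]
wrist_force: [-0.0, -0.0, -1.2]
gripper_width: 0.349
gripper_force: 30.0
```

```bash
python3 m.py l l .6015 -.0865
```

```text
37.52 [ 0.5991 -0.0887  0.1721] [[-1.0, 0.003, -0.0], [0.003, 1.0, -0.0], [0.0, -0.0, -1.0]] 0.3486699622040226
held 435.4 zoff 0.0145 dxy [0.005  0.0035]
rim (array([ 0.6115, -0.0905]), np.float32(216.4)) foot (array([ 0.601 , -0.0855]), np.float32(118.4)) both (array([ 0.6015, -0.085 ]), np.float32(296.7))
rim (array([ 0.5975, -0.09  ]), np.float32(236.0)) foot (array([ 0.5945, -0.086 ]), np.float32(124.5)) both (array([ 0.5965, -0.088 ]), np.float32(347.1))
rim (array([ 0.6035, -0.0925]), np.float32(331.3)) foot (array([ 0.59  , -0.0845]), np.float32(141.9)) both (array([ 0.6035, -0.092 ]), np.float32(440.5))
```

Request:
apply_moves:
  moves:
    - [[0,0.002,0.02],0]
    - [[0,0,0.025],0]
    - [[0,0,0.015],0]
    - [[0,0,0.005],0]
    - [[0,0,0],0]

```text
time_s: 38.08
tcp_pos: [0.5984, -0.0861, 0.1055]
ee_rot: [[-1.0, 0.002, -0.003], [0.002, 1.0, -0.0], [0.003, -0.0, -1.0]]
wrist_force: [-0.8, -0.7, -0.2]
gripper_width: 0.343
gripper_force: 30.0
```

Request:
apply_moves:
  moves:
    - [[0,0,0],0]
    - [[0,0,0],0]
    - [[0,0,0],0]

```text
time_s: 38.33
tcp_pos: [0.6003, -0.0855, 0.1084]
ee_rot: [[-1.0, 0.001, 0.003], [0.001, 1.0, 0.0], [-0.003, 0.0, -1.0]]
wrist_force: [-0.2, 0.1, 0.2]
gripper_width: 0.346
gripper_force: 30.0
```

```bash
python3 m.py l l .6015 -.0865 w17
```

```text
38.33 [ 0.6003 -0.0855  0.1084] [[-1.0, 0.001, 0.003], [0.001, 1.0, 0.0], [-0.003, 0.0, -1.0]] 0.3462690677596113
held 448.2 zoff 0.0145 dxy [ 0.0055 -0.001 ]
rim (array([ 0.6035, -0.0925]), np.float32(209.2)) foot (array([ 0.6005, -0.086 ]), np.float32(126.6)) both (array([ 0.601, -0.086]), np.float32(310.6))
rim (array([ 0.5875, -0.08  ]), np.float32(148.0)) foot (array([ 0.593, -0.086]), np.float32(83.2)) both (array([ 0.5875, -0.081 ]), np.float32(224.2))
rim (array([ 0.599, -0.08 ]), np.float32(172.6)) foot (array([ 0.5905, -0.0845]), np.float32(136.4)) both (array([ 0.5975, -0.087 ]), np.float32(299.5))
```

Request:
apply_moves:
  moves:
    - [[0.002,0,0.01],0]
    - [[0,0,0.008],0]
    - [[0,0,0.003],0]
    - [[0,0,0],0]
    - [[0,0,0],0]

```text
time_s: 38.9
tcp_pos: [0.5971, -0.0854, 0.0853]
ee_rot: [[-1.0, 0.001, -0.001], [0.001, 1.0, -0.0], [0.001, -0.0, -1.0]]
wrist_force: [-0.2, -0.4, -1.1]
gripper_width: 0.347
gripper_force: 30.0
```

Request:
apply_moves:
  moves:
    - [[0,0,0.003],0]
    - [[0,0,0.002],0]
    - [[0,0,0],0]
    - [[0,0,0],0]

```text
time_s: 39.23
tcp_pos: [0.5974, -0.0854, 0.0809]
ee_rot: [[-1.0, 0.001, -0.0], [0.001, 1.0, -0.0], [0.0, -0.0, -1.0]]
wrist_force: [-0.1, -0.3, -1.3]
gripper_width: 0.345
gripper_force: 30.0
```

Request:
apply_moves:
  moves:
    - [[0,0,0.002],0]
    - [[0,0,0.002],0]
    - [[0,0,0],0]
    - [[0,0,0],0]

```text
time_s: 39.57
tcp_pos: [0.5972, -0.0854, 0.0768]
ee_rot: [[-1.0, 0.001, -0.0], [0.001, 1.0, -0.0], [0.0, -0.0, -1.0]]
wrist_force: [-1.2, -0.3, -0.3]
gripper_width: 0.349
gripper_force: 30.0
```

Request:
apply_moves:
  moves:
    - [[0,0,0.002],0]
    - [[0,0,0.001],0]
    - [[0,0,0],0]
    - [[0,0,0],0]

```text
time_s: 39.9
tcp_pos: [0.5975, -0.0854, 0.074]
ee_rot: [[-1.0, 0.001, 0.0], [0.001, 1.0, -0.0], [-0.0, -0.0, -1.0]]
wrist_force: [-0.4, -0.6, -0.6]
gripper_width: 0.347
gripper_force: 30.0
```

Request:
apply_moves:
  moves:
    - [[0,0,0.002],0]
    - [[0,0,0],0]
    - [[0,0,0],0]

```text
time_s: 40.15
tcp_pos: [0.5982, -0.0856, 0.0725]
ee_rot: [[-1.0, 0.001, 0.002], [0.001, 1.0, -0.0], [-0.002, -0.0, -1.0]]
wrist_force: [1.6, -1.5, 1.0]
gripper_width: 0.348
gripper_force: 30.0
```

Request:
apply_moves:
  moves:
    - [[-0.0005,0,0.002],0]
    - [[0,0,0],0]
    - [[0,0,0],0]

```text
time_s: 40.4
tcp_pos: [0.5986, -0.0855, 0.0701]
ee_rot: [[-1.0, 0.001, 0.002], [0.001, 1.0, -0.0], [-0.002, -0.0, -1.0]]
wrist_force: [2.5, -2.2, 1.0]
gripper_width: 0.35
gripper_force: 30.0
```

Request:
apply_moves:
  moves:
    - [[0,0,0.001],0]
    - [[0,0,0],0]
    - [[0,0,0],0]

```text
time_s: 40.65
tcp_pos: [0.5986, -0.0855, 0.0693]
ee_rot: [[-1.0, 0.001, 0.002], [0.001, 1.0, -0.0], [-0.002, -0.0, -1.0]]
wrist_force: [2.4, -2.3, 1.3]
gripper_width: 0.348
gripper_force: 30.0
```

Request:
apply_moves:
  moves:
    - [[0,0,0.0015],0]
    - [[0,0,0],0]
    - [[0,0,0],0]

```text
time_s: 40.9
tcp_pos: [0.5987, -0.0856, 0.0692]
ee_rot: [[-1.0, 0.0, 0.002], [0.0, 1.0, -0.001], [-0.002, -0.001, -1.0]]
wrist_force: [0.6, -2.1, 8.0]
gripper_width: 0.34
gripper_force: 30.0
```

Seated firmly at 0.0692 m. Release, back off, and check all four.

Request:
apply_moves:
  moves:
    - [[0,0,-0.0015],0]
    - [[0,0,0],0]
    - [[0,0,0],0]
    - [[0,0,0],0]
    - [[0,0,0],0]
  hand: 0.055

```text
time_s: 41.32
tcp_pos: [0.5969, -0.0852, 0.0682]
ee_rot: [[-1.0, 0.001, -0.002], [0.001, 1.0, 0.0], [0.002, 0.0, -1.0]]
wrist_force: [-0.7, 0.8, 1.1]
gripper_width: 0.603
gripper_force: 0.3
```

Request:
apply_moves:
  moves:
    - [[0,0,-0.01],0]
    - [[0,0,-0.03],0]
    - [[0,0,-0.035],0]
    - [[0,0,-0.035],0]
    - [[0,0,-0.035],0]

```text
time_s: 41.73
tcp_pos: [0.5969, -0.0857, 0.2154]
ee_rot: [[-1.0, 0.001, -0.002], [0.001, 1.0, -0.0], [0.002, -0.0, -1.0]]
wrist_force: [0.5, 0.4, -1.0]
gripper_width: 0.633
gripper_force: 0.0
```

Request:
apply_moves:
  moves:
    - [[0,0,-0.035],0]
    - [[0,0,-0.035],0]
    - [[-0.01,0.03,-0.02],0]
    - [[-0.02,0.035,0],0]
    - [[-0.02,0.035,0],0]

```text
time_s: 42.15
tcp_pos: [0.6482, 0.0148, 0.3073]
ee_rot: [[-1.0, 0.003, 0.004], [0.003, 1.0, 0.001], [-0.004, 0.001, -1.0]]
wrist_force: [1.2, -0.6, -0.5]
gripper_width: 0.634
gripper_force: 0.0
```

Request:
apply_moves:
  moves:
    - [[-0.01,0.03,0],0]
    - [[-0.005,0.02,0],0]
    - [[0,0,0],0]
    - [[0,0,0],0]
    - [[0,0,0],0]

```text
time_s: 42.57
tcp_pos: [0.6626, 0.0639, 0.3038]
ee_rot: [[-1.0, 0.001, -0.001], [0.001, 1.0, -0.001], [0.001, -0.001, -1.0]]
wrist_force: [-0.8, 0.0, 0.2]
gripper_width: 0.634
gripper_force: 0.0
```

```bash
python3 - <<'E'
from fit import *
s=r.sense(); print(round(s["time_s"],2),np.round(s["tcp_pos"],3),np.round(s["wrist_force"],1))
p=imaging.capture("wrist");S=imaging.capture("scene")
v=p["frame"].copy()
for nm,xy,l,z in (("A",(.615,.2825),"s",.086),("B",(.628,.097),"2",.064),("D",(.398,.2625),"3",.078),("C",(.601,-.086),"l",.058)):
    for q,n in ((p,"w"),(S,"s")):
        zs={dz:fit(q,xy,lidc(l,z+dz),.008) for dz in (0,.004,.008)}
        print(nm,n,"lid",{k:(f[0].tolist(),float(f[1])) for k,f in zs.items()},"foot",fit(q,xy,foot(),.008)[0])
a=cv2.resize(S["frame"][165:315,140:330],None,fx=2,fy=2,interpolation=cv2.INTER_CUBIC)
b=v[40:260]
o=np.zeros((220+300,560,3),np.uint8);o[:220]=b;o[220:,:380]=a
cv2.imwrite("pics/final.png",o)
E
```

```text
42.57 [0.663 0.064 0.304] [-0.8  0.   0.2]
A w lid {0: ([0.614, 0.282], 541.9000244140625), 0.004: ([0.612, 0.281], 548.2999877929688), 0.008: ([0.612, 0.279], 544.0)} foot [0.6125 0.2835]
A s lid {0: ([0.615, 0.281], 577.2000122070312), 0.004: ([0.6105, 0.2825], 574.7000122070312), 0.008: ([0.6065, 0.2835], 572.7000122070312)} foot [0.618  0.2795]
B w lid {0: ([0.6255, 0.0995], 408.70001220703125), 0.004: ([0.625, 0.0985], 409.3999938964844), 0.008: ([0.622, 0.099], 408.70001220703125)} foot [0.6265 0.098 ]
B s lid {0: ([0.628, 0.0945], 551.0999755859375), 0.004: ([0.624, 0.0965], 548.0), 0.008: ([0.6195, 0.0985], 544.9000244140625)} foot [0.6295 0.093 ]
D w lid {0: ([0.408, 0.2725], 0.0), 0.004: ([0.408, 0.2725], 0.0), 0.008: ([0.408, 0.2725], 0.0)} foot [0.3995 0.2545]
D s lid {0: ([0.4, 0.2595], 564.0), 0.004: ([0.3965, 0.261], 560.9000244140625), 0.008: ([0.393, 0.2625], 557.5999755859375)} foot [0.4    0.2585]
C w lid {0: ([0.6005, -0.0875], 491.3999938964844), 0.004: ([0.6005, -0.086], 492.3999938964844), 0.008: ([0.6, -0.0845], 473.20001220703125)} foot [ 0.6015 -0.0855]
C s lid {0: ([0.6025, -0.0905], 584.7000122070312), 0.004: ([0.5985, -0.088], 581.7999877929688), 0.008: ([0.594, -0.085], 578.5)} foot [ 0.591 -0.085]
```

View pics/final.png

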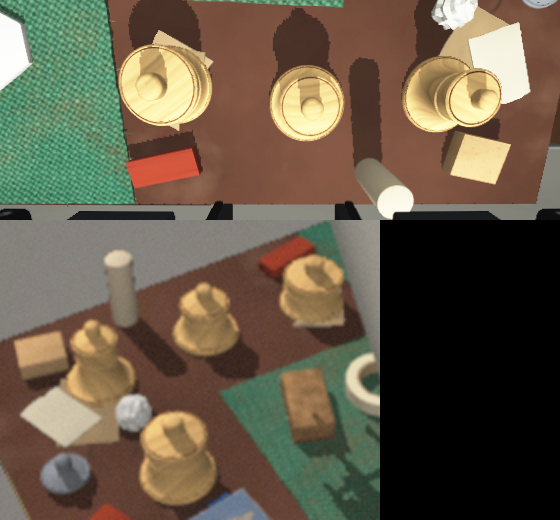

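All four lids look flat and centred on their jars, and the jars' feet are where they started. The tool is clear of everything, so I'm handing in.

```bash
python3 -c "
from station import r
print(r.finish_job())"
```

```text
the job is handed in; nothing more can be done
None
```

All four lids are on their own jars, seated flat and centred by the final camera check, with the jars still where they stood; I handed the job in at about 43 s of the 115 s allowed, and no verdict came back.

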